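# Lock the backup drives away in the media chest

### The job

Lock the backup drives away for the night: take the orange-headed key from its wooden stand, unlock the grey media chest and open its lid, and put every backup drive lying on the desk into the chest. Then shut the lid fully, lock it again, and put the key back upright and fully down in its stand, without shifting the mug.

Things in the scene. Friction and masses are not known exactly. Their poses are not given: they have to be found in the camera images.
- chest: grey steel media chest, fixed, outside 170 (x) x 220 (y) x 70 mm high without its lid; walls 12 mm, inner floor 10 mm up: inside 146 x 196 mm, 60 mm deep. Origin: centre of its underside; its x points from the front (the handle's side) to the hinge, z up. A keeper 13 mm deep and 36 mm wide sticks in from the middle of the front wall just under the lid.
- lid (a joint): lid hinge in rad: 0 shut, grows as the lid is raised, stop at 1.75. The hinge is stiff: the lid stays at whatever angle it is left; raising it takes about 9 N at the handle. The lid is a slab 170 x 220 x 30 mm.
- lid_hinge (a point): middle of the hinge line at the chest's far (+x) upper edge, on the underside of the lid; the hinge line runs along the chest's y
- lid_handle (a point): middle of the lid's handle: a round bar 10 mm thick and 90 mm long along the chest's y, 30 mm above the lid's top, near the front edge (157 mm from the hinge line). It is thin enough to turn between the fingers as the lid swings.
- lock (a joint): turn of the lock's barrel in rad: 0 locked (cam under the keeper), 1.4 at its stop (unlocked); grows anticlockwise seen from above the shut lid. The cam clears the keeper from about 1.0. The key turns about 0.1 rad either way in the barrel before the barrel follows, so turn a little past to drive it home. Turning takes 0.05 N m; it stays where it is left.
- keyway (a point): centre of the keyway at the top face of the square steel lock plate, which is 4 mm above the lid's top; 42 mm behind the handle bar. Slot 21 mm along the chest's x, 8 mm wide, with a bevelled rim 3.5 mm high round it. The key goes straight down while the lock is at 0, either way round, and turns only when fully in; turned, it is held captive, also with the lid open.
- key: safe key 106 mm long, upright in its stand at the start: orange head 40 wide (its x) x 10 thick (its y) x 44 mm high, steel neck, collar 21 mm across, double bit 18 wide (its x) x 5 thick x 20 mm high at the bottom; the same after a half turn. Origin: bottom of the bit, z up to the head; collar's underside 30 mm above it. Fully in the lock its origin is 26 mm below keyway. 50 g.
- key_head (a point): centre of the key's orange head, 84 mm above the key's origin. Left in the lock while the lid swings, the key may lean a few degrees; fingers that close on the head centred over the keyway set it upright.
- stand: small wooden key stand, fixed, 60 (x) x 70 (y) x 50 mm high; origin at the centre of its underside
- stand_slot (a point): mouth of the slot in the stand's top: 21 mm along the stand's x, 8 mm wide, 34 mm deep, edges bevelled 2 mm. With the key home its collar rests on the top and its origin is 30 mm below this point.
- drive_blue: backup drive, blue with black ends and a white label: slab 90 (x) x 46 (y) x 14 mm, lying flat, 50 to 100 g; origin at the centre of its underside. May be absent.
- drive_red: backup drive as the blue one, but red. May be absent.
- drive_silver: backup drive as the blue one, but silver. May be absent.
- drive_green: backup drive as the blue one, but green. May be absent.
- mug: white mug, 95 mm high, standing; a bystander

How it is judged:
By the outcome, as a careful person would: the job done as asked, in the order asked, and still so for the second after the job is handed in, with the robot touching nothing.
Of drive_blue, drive_red, drive_silver, drive_green only 2 to 4 are there at a start; the rules pass over those that are not, and their reading is None.
At some moment in a run one of drive_blue, drive_red, drive_silver, drive_green may be knocked a few centimetres aside while the robot is not near it.
It also fails if it takes over 210 s, if anything falls off the work surface, if the arm or the gripper's body presses on something with over 40 N, if the wrist force passes 120 N, or if a joint passes its speed limit or range.

### The arm

A 6-joint arm with a two-finger parallel gripper is mounted at the origin on the work surface; the furniture and walls round the work are solid. World frame = base frame: x ahead of the robot, y to its left, z up, the work surface at z = 0. Lengths are in m, angles in rad, forces in N, time in s.
With the tool pointing down it reaches from about 0.35 to 0.85 m from the base axis. Payload 8.1 kg.
Tool frame: the origin (TCP) lies midway between the tips of the shut fingers; the grasp point (between the pads) lies 19 mm behind it; z points along the fingers, y is the direction in which the jaws open and shut (so a half turn about z gives the same grasp; the last joint's range is limited). The gripper opens to 93 mm and grips with 3 to 60 N. Pads are 15 mm wide; open, the fingers measure 128 mm over their backs; the gripper's body (75 mm by 188 mm) begins 65 mm behind the grasp point.
Start: joints at [-1.214, 0.13, 1.488, -0, 1.523, -0.085], TCP at [0.257, -0.542, 0.219] pointing down, gripper open.
Joint ranges: [-2.96, 2.96], [-0.89, 2.26], [0.02, 2.5], [-1.34, 4.48], [0, 2.73], [-2.66, 2.66]. Speed limits (rad/s): [2.39, 2.39, 2.79, 3.14, 3.14, 3.14].

### API

Orientations are given as a rotation vector (axis times angle).
In Python, from plant import robot gives the robot as it stands. The module is installed in compiled form; this text tells all that it offers.
- The arm moves only by the shell command python3 -m pendant 'ROWS' [FORCE]. ROWS is JSON, a list of rows, each an object with "translation": the shift along the tool's x, y, z in mm, a list of three; "twist": the turn, a rotation vector about the tool's x, y, z in rad, a list of three; "grip": the opening, from -1 (shut) to 1 (fully open). A call has exactly 10 rows; each row shifts and turns the pose as measured when the row begins, along the tool's axes as they then stand; what a row does not reach is not made up. A row lasts 1/10 s, in which the tool goes at most 50 mm and 8.59 degrees, less where a joint would pass 70% of its speed; a pose out of reach is approached as far as the arm can. A call is refused whole if a number of a shift passes 50 or a number of a turn 0.15, either way. A call with a gripper value outside its range is refused whole. The fingers move at their own pace and stop on an object; FORCE is the grip in N (left out, the last holds). Time passes only in rows, so rows that do not move let the fingers close, or fill a call up. It gives the time, the measured TCP pose, the force and the opening at its end, in the units of the state.
- robot.read_state(): the state, without advancing time (a new reading comes with each control period).
- robot.read_camera(name): name is "side" or "top" or "wrist"; returns (picture, depth): 400x640x3 uint8, red, green, blue; 400x640 float32, m along the optical axis (not along the pixel's ray), 0 where there is no reading.
- robot.camera_info(name): a dict with "vertical_fov" (degrees; the focal length in pixels is half the picture's height over the tangent of half this angle, whatever the lens; pixels are square), "cx", "cy" (the principal point, pixels), "cam_to_world" (4x4, takes a point from camera to world coordinates). Camera axes: x right, y up, looking along -z (the intrinsics and any distortion apply to the point x, -y, -z); pixel columns grow to the right and rows downward; lengths in m; the calibration is good to about 2 mm. A picture is of the moment at which its call begins: read the wrist's pose just before it. camera_info takes no time and is no camera call; for the wrist camera it gives the pose at the moment of the call.
- robot.close_job(): hands the job in, once; it reports no verdict.
The state is a dict: "t": time; "q": joint angles; "dq": joint speeds; "joint_torque": joint torques, N m; "tool_pos": TCP position; "orientation": TCP orientation; "force": force on the tool from outside, world axes, zero at the start; "wrist_torque": the same for the moment, N m; "opening": finger opening in m.
Only numpy, scipy, OpenCV 4.12 (cv2) and the standard library are available. Lean on these libraries where they do the work, as an engineer would, in place of code of your own. Each camera call takes 0.05 s, during which the arm holds its last target. There are 200 camera calls.

## Working session

There is one attempt and no reset: what is moved stays moved. The work goes in short steps, Python scripts to look and compute and a shell command to move; the robot and the scene stay as the last step left them, time stands still between calls to the robot, and variables do not carry over. Pictures are saved under pics/ and viewed, about 12 in all and at most 16, crops included, and the job is handed in when it is done.

```bash
mkdir -p pics
cat > h.py <<'E'
import numpy as np, cv2
from plant import robot
from scipy.spatial.transform import Rotation as R
def grab(name):
    info=robot.camera_info(name); p,d=robot.read_camera(name)
    return p,d,info
def f(info): return 200/np.tan(np.radians(info["vertical_fov"])/2)
def pts(d,info):
    v,u=np.mgrid[0:400,0:640]; F=f(info)
    P=np.stack([(u-info["cx"])/F*d,-(v-info["cy"])/F*d,-d,np.ones_like(d)],-1)
    return (P@np.array(info["cam_to_world"]).T)[...,:3]
def ray(u,v,info,z):
    F=f(info);M=np.array(info["cam_to_world"])
    r=M[:3,:3]@np.array([(u-info["cx"])/F,-(v-info["cy"])/F,-1]);o=M[:3,3]
    return o+r*(z-o[2])/r[2]
def save(p,n): cv2.imwrite("pics/"+n,p[...,::-1])
def st():
    s=robot.read_state(); r=R.from_rotvec(s["orientation"]).as_matrix()
    print("t",round(s["t"],2),"pos",np.round(s["tool_pos"],4),"F",np.round(s["force"],1),"op",round(s["opening"],4)); print(np.round(r,3).tolist(),"q",np.round(s["q"],3))
    return s,r
E
python3 - <<'E'
from h import *
st()
for n in("top","side"):
    p,d,i=grab(n); save(p,n+"0.png"); print({k:(np.round(v,3).tolist() if k=="cam_to_world" else v) for k,v in i.items()}); np.savez(n+"0.npz",p=p,d=d)
E
```

```text
t 0.0 pos [ 0.2563 -0.5419  0.2176] F [-0.8 -0.1 -0.9] op 0.0931
[[0.904, 0.428, -0.001], [0.428, -0.904, 0.002], [0.0, -0.002, -1.0]] q [-1.214  0.131  1.489  0.     1.523 -0.085]
{'vertical_fov': 45.98694090502488, 'cx': 324.30176320212183, 'cy': 199.4655384653263, 'cam_to_world': [[0.006, 0.998, -0.069, 0.397], [-1.0, 0.005, -0.006, 0.022], [-0.006, 0.069, 0.998, 1.51], [0.0, 0.0, 0.0, 1.0]]}
{'vertical_fov': 49.34592820710218, 'cx': 320.20636292341106, 'cy': 196.58436834990042, 'cam_to_world': [[-0.908, 0.2, -0.368, -0.005], [-0.419, -0.477, 0.773, 1.101], [-0.021, 0.856, 0.517, 0.823], [0.0, 0.0, 0.0, 1.0]]}
```

View pics/top0.png

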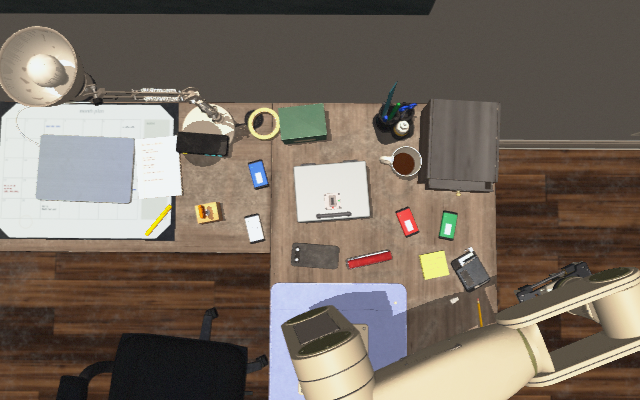

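View pics/side0.png

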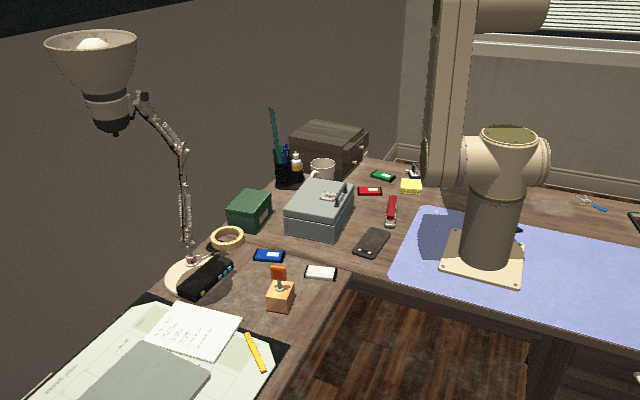

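The top view shows all four drives: blue (258,174), silver (254,228), red (406,221) and green (449,225). The stand with the key is at (207,212), the chest lid at (332,190) with its handle at (337,215), and the mug at (405,161). The side view shows the same layout, with the lamp near the stand and blue drive.

```bash
cat >> h.py <<'E'
def rect(mask,P,minA=20):
    out=[]
    for c in cv2.findContours(mask.astype(np.uint8),cv2.RETR_EXTERNAL,cv2.CHAIN_APPROX_NONE)[0]:
        if cv2.contourArea(c)<minA: continue
        out.append((cv2.minAreaRect(c),c))
    return out
def wrect(mask,info,z,minA=30,box=None):
    """min-area rectangles in world coords of mask regions, rays cast on plane z"""
    res=[]
    for c in cv2.findContours(mask.astype(np.uint8),cv2.RETR_EXTERNAL,cv2.CHAIN_APPROX_NONE)[0]:
        if cv2.contourArea(c)<minA: continue
        w=np.array([ray(u,v,info,z)[:2] for u,v in c[:,0]])
        (x,y),(a,b),_=r=cv2.minAreaRect((w*1000).astype(np.float32)); bp=cv2.boxPoints(r)
        e=max((bp[1]-bp[0],bp[2]-bp[1]),key=np.linalg.norm); th=np.degrees(np.arctan2(e[1],e[0]))%180
        res.append((round(x,1),round(y,1),round(max(a,b),1),round(min(a,b),1),round(th,1),tuple(int(k) for k in c[:,0].mean(0))))
    return res
E
python3 - <<'E'
from h import *
i=robot.camera_info("top");z=np.load("top0.npz");p,d=z["p"],z["d"]
P=pts(d,i); hsv=cv2.cvtColor(p,cv2.COLOR_RGB2HSV)
k=np.ones((5,5),np.uint8)
Z=P[...,2]
print("desk z",np.median(Z[235:245,280:290]))
def near(u,v,r): m=np.zeros((400,640),bool); m[v-r:v+r,u-r:u+r]=1; return m
for n,(u,v) in dict(blue=(258,174),silver=(254,228),red=(406,221),green=(449,225)).items():
    m=near(u,v,25)&(Z>.008)&(Z<.03)
    m2=near(u,v,25)&(((hsv[...,1]>140)&(hsv[...,2]>60)&((hsv[...,0]>40)|(hsv[...,0]<6))) if n!="silver" else (hsv[...,2]>150)&(hsv[...,1]<60))
    print(n,wrect(m,i,.014),wrect(cv2.morphologyEx(m2.astype(np.uint8),cv2.MORPH_CLOSE,k),i,.014))
print("lid",wrect((near(332,190,55)&(Z>.09)&(Z<.112)).astype(np.uint8),i,.1))
print("handle",wrect(near(332,205,40)&(Z>.12),i,.13,5))
m=near(207,212,20)
print("stand",wrect(m&(Z>.04)&(Z<.06),i,.05,5),"head",wrect(m&(Z>.1),i,.126,5), Z[m].max())
print("mug",wrect(near(405,161,22)&(Z>.06),i,.095), "lamp",Z[100:160,180:245].max())
for v in range(196,230,2): print(v,np.round(Z[v,196:222:2],3).tolist())
cv2.imwrite("pics/c1.png",cv2.resize(p[120:260,180:480,::-1],None,fx=2.6,fy=2.6,interpolation=cv2.INTER_CUBIC))
E
```

```text
desk z 0.000425488716906508
blue [(580.8, 243.7, 90.6, 46.5, np.float32(14.9), (257, 174))] [(581.3, 244.1, 74.9, 44.5, np.float32(16.1), (257, 173))]
silver [(409.6, 253.5, 93.0, 46.8, np.float32(13.9), (254, 227))] [(411.1, 264.5, 96.2, 79.4, np.float32(25.2), (250, 225))]
red [(431.7, -230.8, 90.6, 46.7, np.float32(22.4), (406, 221))] [(431.2, -230.4, 77.5, 46.7, np.float32(21.6), (406, 221))]
green [(421.5, -358.9, 90.1, 50.0, np.float32(169.3), (447, 225))] [(421.7, -358.9, 73.4, 43.5, np.float32(169.3), (447, 224))]
lid [(520.0, 9.9, 219.4, 169.7, np.float32(94.8), (331, 191))]
handle [(448.7, 3.5, 97.0, 9.9, np.float32(94.7), (333, 214))]
stand [(456.2, 395.1, 68.2, 56.2, np.float32(101.7), (205, 212))] head [(455.4, 391.7, 39.9, 16.4, np.float32(10.8), (201, 211))] 1.5100631558919781
mug [(615.2, -210.9, 131.1, 130.0, np.float32(179.5), (412, 160))] lamp 1.5100631558919781
196 [-0.0, -0.001, 0.001, 0.004, 0.002, 0.001, 0.001, 0.0, 0.003, 0.002, 0.003, 0.0, 0.007]
198 [-0.001, -0.005, -0.005, 0.001, 0.004, -0.003, -0.003, -0.005, -0.001, 0.006, 0.006, 0.002, 0.005]
200 [-0.0, 
[... 740 characters left out ...]
054, 0.049, 0.018]
216 [-0.006, 0.05, 0.123, 0.124, 0.11, 0.046, 0.05, 0.048, 0.054, 0.055, 0.049, 0.046, 0.023]
218 [0.001, 0.047, 0.047, 0.049, 0.098, 0.047, 0.049, 0.049, 0.05, 0.05, 0.054, 0.052, 0.029]
220 [-0.002, 0.05, 0.053, 0.056, 0.054, 0.055, 0.051, 0.05, 0.051, 0.048, 0.029, 0.003, 0.008]
222 [-0.005, 0.053, 0.053, 0.048, 0.044, 0.023, 0.005, -0.001, -0.005, -0.001, -0.002, 0.004, 0.001]
224 [-0.006, 0.0, -0.0, -0.001, -0.002, 0.005, 0.006, 0.002, -0.0, 0.001, 0.001, 0.002, 0.002]
226 [0.001, 0.001, -0.001, 0.001, -0.001, -0.008, -0.001, 0.006, -0.006, 0.001, 0.005, 0.002, 0.002]
228 [-0.001, -0.001, -0.004, -0.001, 0.002, -0.001, -0.0, 0.001, 0.001, -0.001, 0.003, -0.002, 0.003]
```

View pics/c1.png

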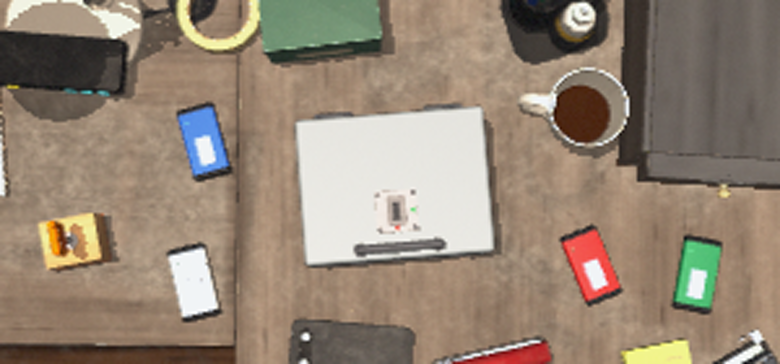

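The crop confirms the layout, and the measured sizes match the given ones (drives about 90x46, lid 219x170). The lock is at crop (397,210), the handle at (400,247) and the key at (60,240). I'm moving to above the stand.

```bash
cat >> h.py <<'E'
def plan(x,y,z,yaw=None):
    """shift (mm) in current tool axes and in tool axes after yawing; twist z"""
    s,r=st(); d=np.array([x,y,z])-s["tool_pos"]; cy=np.degrees(np.arctan2(r[1,0],r[0,0]))
    yaw=cy if yaw is None else yaw
    t=np.radians(yaw); r2=np.array([[np.cos(t),np.sin(t),0],[np.sin(t),-np.cos(t),0],[0,0,-1.]])
    rel=R.from_matrix(r.T@r2).as_rotvec()
    print("yaw %.1f"%cy,"shift now",np.round(1000*r.T@d,1),"shift after turn",np.round(1000*r2.T@d,1),"twist",np.round(rel,3))
E
python3 -m pendant '[{"translation":[20,-32,-3],"twist":[0,0,0.024],"grip":1},{"translation":[23,-39,-3],"twist":[0,0,0.024],"grip":1},{"translation":[23,-39,-3],"twist":[0,0,0.024],"grip":1},{"translation":[23,-39,-3],"twist":[0,0,0.024],"grip":1},{"translation":[23,-39,-3],"twist":[0,0,0.024],"grip":1},{"translation":[23,-39,-3],"twist":[0,0,0.024],"grip":1},{"translation":[23,-39,-3],"twist":[0,0,0.024],"grip":1},{"translation":[23,-39,-3],"twist":[0,0,0.024],"grip":1},{"translation":[23,-39,-3],"twist":[0,0,0.024],"grip":1},{"translation":[20,-35,-3],"twist":[0,0,0.024],"grip":1}]' 20
python3 -c "
from h import *
plan(.40,.395,.25,11.3)"
```

```text
t: 1.1
tool_pos: [0.3441, -0.0984, 0.2434]
orientation: [-3.117, -0.285, 0.006]
force: [0.1, -0.3, 0.0]
opening: 0.0927
t 1.1 pos [ 0.3441 -0.0984  0.2434] F [ 0.1 -0.3  0. ] op 0.0927
[[0.983, 0.181, -0.005], [0.181, -0.983, 0.011], [-0.003, -0.012, -1.0]] q [-0.43  -0.571  2.045  0.008  1.677  0.959]
yaw 10.5 shift now [ 144.4 -475.1   -1.5] shift after turn [ 151.5 -472.9   -6.6] twist [-0.012  0.003 -0.015]
```

```bash
python3 -m pendant '[{"translation":[14,-47,-1],"twist":[0,0,0],"grip":1},{"translation":[14,-47,-1],"twist":[0,0,0],"grip":1},{"translation":[14,-47,-1],"twist":[0,0,0],"grip":1},{"translation":[14,-47,-1],"twist":[0,0,0],"grip":1},{"translation":[14,-47,-1],"twist":[0,0,0],"grip":1},{"translation":[14,-47,-1],"twist":[0,0,0],"grip":1},{"translation":[14,-47,-1],"twist":[0,0,0],"grip":1},{"translation":[14,-47,-1],"twist":[0,0,0],"grip":1},{"translation":[14,-47,-1],"twist":[-0.012,0,-0.015],"grip":1},{"translation":[10,-25,0],"twist":[0,0,0],"grip":1}]'
python3 - <<'E'
from h import *
plan(.456,.395,.2,11.3)
p,d,i=grab("wrist");save(p,"w1.png");np.savez("w1.npz",p=p,d=d,M=i["cam_to_world"])
print(np.round(i["cam_to_world"],3).tolist(),i["vertical_fov"])
E
```

```text
t: 2.1
tool_pos: [0.392, 0.3791, 0.2551]
orientation: [3.124, 0.312, 0.0]
force: [0.3, -0.6, 0.7]
opening: 0.0932
t 2.1 pos [0.392  0.3791 0.2551] F [ 0.3 -0.6  0.7] op 0.0932
[[0.98, 0.198, 0.0], [0.198, -0.98, -0.002], [-0.0, 0.002, -1.0]] q [ 6.760e-01 -2.900e-02  1.587e+00 -2.000e-03  1.585e+00  2.047e+00]
yaw 11.4 shift now [65.9 -3.  55.1] shift after turn [65.9 -3.  55.1] twist [0.002 0.    0.002]
[[0.197, 0.952, 0.234, 0.456], [-0.98, 0.191, 0.048, 0.392], [0.001, -0.239, 0.971, 0.42], [0.0, 0.0, 0.0, 1.0]] 67.98015642961212
```

View pics/w1.png

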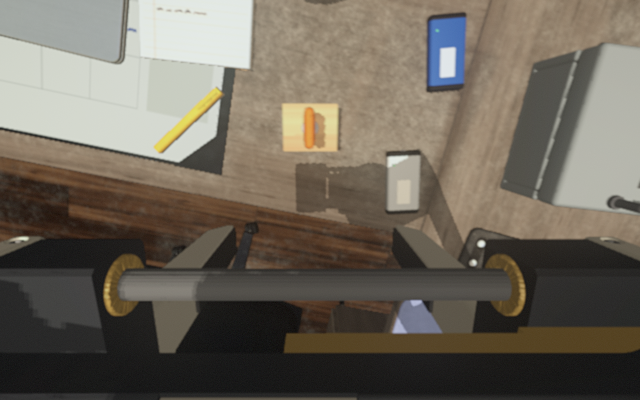

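The wrist view shows the stand at (311,128) with the orange key head at (309,127). It also shows the blue drive at (447,52) and the silver drive at (403,182). Next I'm measuring the head and stand from this view.

```bash
cat >> h.py <<'E'
def head(p,d,info,zt,rng):
    """orange key head: top-face centre & yaw, using depth gating"""
    hsv=cv2.cvtColor(p,cv2.COLOR_RGB2HSV); P=pts(d,info)
    m=(P[...,2]>rng[0])&(P[...,2]<rng[1])&(hsv[...,0]<20)&(hsv[...,1]>120)
    print("head top",wrect(m,info,zt,20))
    q=P[m]; 
    if len(q): print("pts mean",np.round(q.mean(0),4),"x",np.round(np.percentile(q[:,0],[2,98]),4),"y",np.round(np.percentile(q[:,1],[2,98]),4),"n",len(q))
    return m
E
python3 - <<'E'
from h import *
z=np.load("w1.npz");p,d=z["p"],z["d"];i=robot.camera_info("wrist");i["cam_to_world"]=z["M"]
P=pts(d,i);Z=P[...,2]
a=np.zeros((400,640),bool);a[90:165,270:350]=1
head(p,d,i,.126,(.115,.14))
m=a&(Z>.043)&(Z<.057);print("stand top",wrect(a&(Z>.043)&(Z<.14),i,.05,20))
hsv=cv2.cvtColor(p,cv2.COLOR_RGB2HSV)
m=a&(hsv[...,0]<14)&(hsv[...,1]>190)&(hsv[...,2]>100);print("orange",wrect(m,i,.126,20))
print(Z[127,300:320].round(3))
E
```

```text
head top [(453.5, 395.3, 37.6, 10.7, np.float32(11.4), (309, 128))]
pts mean [0.4534 0.3954 0.124 ] x [0.4358 0.4709] y [0.3884 0.4021] n 420
stand top [(452.8, 395.4, 65.8, 54.3, np.float32(101.4), (310, 127))]
orange []
[0.048 0.05  0.054 0.055 0.119 0.125 0.124 0.125 0.125 0.126 0.127 0.126
 0.125 0.125 0.122 0.118 0.055 0.052 0.053 0.049]
```

```bash
python3 -m pendant '[{"translation":[32,-2,0],"twist":[0,0,0],"grip":1},{"translation":[31,-2,0],"twist":[0,0,0],"grip":1},{"translation":[0,0,0],"twist":[0,0,0],"grip":0.2},{"translation":[0,0,30],"twist":[0,0,0],"grip":0},{"translation":[0,0,30],"twist":[0,0,0],"grip":0},{"translation":[0,0,30],"twist":[0,0,0],"grip":0},{"translation":[0,0,20],"twist":[0,0,0],"grip":0},{"translation":[0,0,0],"twist":[0,0,0],"grip":0},{"translation":[0,0,0],"twist":[0,0,0],"grip":0},{"translation":[0,0,0],"twist":[0,0,0],"grip":0}]'
python3 - <<'E'
from h import *
plan(.4535,.3954,.088,11.4)
E
```

```text
t: 3.15
tool_pos: [0.4487, 0.3982, 0.1371]
orientation: [3.12, 0.32, -0.014]
force: [-0.4, 0.3, -0.5]
opening: 0.0465
t 3.15 pos [0.4487 0.3982 0.1371] F [-0.4  0.3 -0.5] op 0.0465
[[0.979, 0.203, -0.009], [0.203, -0.979, -0.006], [-0.01, 0.004, -1.0]] q [0.64  0.191 1.571 0.    1.389 2.006]
yaw 11.7 shift now [ 4.6  3.6 49.1] shift after turn [ 4.2  3.7 49.1] twist [0.004 0.01  0.006]
```

```bash
python3 -m pendant '[{"translation":[4,4,0],"twist":[0.004,0.01,0.006],"grip":0},{"translation":[0,0,0],"twist":[0,0,0],"grip":0},{"translation":[0,0,15],"twist":[0,0,0],"grip":0},{"translation":[0,0,15],"twist":[0,0,0],"grip":0},{"translation":[0,0,14],"twist":[0,0,0],"grip":0},{"translation":[0,0,4],"twist":[0,0,0],"grip":0},{"translation":[0,0,0],"twist":[0,0,0],"grip":0},{"translation":[0,0,0],"twist":[0,0,0],"grip":0},{"translation":[0,0,0],"twist":[0,0,0],"grip":0},{"translation":[0,0,0],"twist":[0,0,0],"grip":0}]'
python3 - <<'E'
from h import *
plan(.4535,.3954,.088,11.4)
E
```

```text
t: 4.15
tool_pos: [0.4555, 0.3961, 0.0883]
orientation: [-3.123, -0.31, -0.008]
force: [0.9, -0.6, 0.4]
opening: 0.0464
t 4.15 pos [0.4555 0.3961 0.0883] F [ 0.9 -0.6  0.4] op 0.0464
[[0.98, 0.197, 0.005], [0.197, -0.98, 0.004], [0.006, -0.002, -1.0]] q [ 0.631  0.23   1.62  -0.     1.285  2.004]
yaw 11.3 shift now [-2.1  0.3  0.3] shift after turn [-2.1  0.3  0.3] twist [-0.002 -0.006 -0.001]
```

Centre and close, then lift 55 mm plus margin (the key goes 30 mm into the slot).

```bash
python3 -m pendant '[{"translation":[-2,0,0],"twist":[-0.002,-0.006,0],"grip":0},{"translation":[0,0,0],"twist":[0,0,0],"grip":0},{"translation":[0,0,0],"twist":[0,0,0],"grip":-1},{"translation":[0,0,0],"twist":[0,0,0],"grip":-1},{"translation":[0,0,0],"twist":[0,0,0],"grip":-1},{"translation":[0,0,0],"twist":[0,0,0],"grip":-1},{"translation":[0,0,0],"twist":[0,0,0],"grip":-1},{"translation":[0,0,0],"twist":[0,0,0],"grip":-1},{"translation":[0,0,0],"twist":[0,0,0],"grip":-1},{"translation":[0,0,0],"twist":[0,0,0],"grip":-1}]' 30
python3 - <<'E'
from h import *
plan(.4535,.3954,.088,11.4)
E
```

```text
t: 5.15
tool_pos: [0.4544, 0.3964, 0.0901]
orientation: [-3.125, -0.31, -0.003]
force: [-0.6, 0.5, -1.1]
opening: 0.01
t 5.15 pos [0.4544 0.3964 0.0901] F [-0.6  0.5 -1.1] op 0.01
[[0.98, 0.197, 0.002], [0.197, -0.98, 0.002], [0.002, -0.002, -1.0]] q [6.320e-01 2.300e-01 1.616e+00 1.000e-03 1.293e+00 2.005e+00]
yaw 11.3 shift now [-1.1  0.8  2.1] shift after turn [-1.   0.8  2.1] twist [-0.002 -0.002 -0.001]
```

```bash
python3 -m pendant '[{"translation":[0,0,-10],"twist":[0,0,0],"grip":-1},{"translation":[0,0,-15],"twist":[0,0,0],"grip":-1},{"translation":[0,0,-20],"twist":[0,0,0],"grip":-1},{"translation":[0,0,-25],"twist":[0,0,0],"grip":-1},{"translation":[0,0,-30],"twist":[0,0,0],"grip":-1},{"translation":[0,0,-30],"twist":[0,0,0],"grip":-1},{"translation":[0,0,-30],"twist":[0,0,0],"grip":-1},{"translation":[0,0,-10],"twist":[0,0,0],"grip":-1},{"translation":[0,0,0],"twist":[0,0,0],"grip":-1},{"translation":[0,0,0],"twist":[0,0,0],"grip":-1}]'
python3 - <<'E'
from h import *
plan(.480,.0074,.25,4.75)
E
```

```text
t: 6.15
tool_pos: [0.4539, 0.3959, 0.2753]
orientation: [-3.122, -0.31, -0.01]
force: [0.4, 0.2, -0.6]
opening: 0.0099
t 6.15 pos [0.4539 0.3959 0.2753] F [ 0.4  0.2 -0.6] op 0.0099
[[0.98, 0.197, 0.006], [0.197, -0.98, 0.005], [0.007, -0.004, -1.0]] q [6.320e-01 1.120e-01 1.405e+00 1.000e-03 1.617e+00 2.005e+00]
yaw 11.3 shift now [-51.  386.2  23.6] shift after turn [ -6.2 389.3  25.3] twist [-0.004 -0.006  0.115]
```

```bash
python3 -m pendant '[{"translation":[-3,43,2],"twist":[0,0,0.013],"grip":-1},{"translation":[-3,43,2],"twist":[0,0,0.013],"grip":-1},{"translation":[-3,43,2],"twist":[0,0,0.013],"grip":-1},{"translation":[-3,43,2],"twist":[0,0,0.013],"grip":-1},{"translation":[-3,43,2],"twist":[0,0,0.013],"grip":-1},{"translation":[-3,43,2],"twist":[0,0,0.013],"grip":-1},{"translation":[-3,43,2],"twist":[0,0,0.013],"grip":-1},{"translation":[-3,43,2],"twist":[0,0,0.013],"grip":-1},{"translation":[-3,43,2],"twist":[0,0,0.013],"grip":-1},{"translation":[0,0,0],"twist":[0,0,0],"grip":-1}]'
python3 - <<'E'
from h import *
plan(.490,.0074,.25,4.75)
p,d,i=grab("wrist");save(p,"w2.png");np.savez("w2.npz",p=p,d=d,M=i["cam_to_world"])
E
```

```text
t: 7.15
tool_pos: [0.4737, -0.005, 0.2332]
orientation: [3.139, 0.127, -0.038]
force: [0.0, 0.5, -0.9]
opening: 0.01
t 7.15 pos [ 0.4737 -0.005   0.2332] F [ 0.   0.5 -0.9] op 0.01
[[0.996, 0.081, -0.024], [0.081, -0.997, -0.001], [-0.024, -0.001, -1.0]] q [-0.116 -0.197  1.782 -0.004  1.581  1.374]
yaw 4.6 shift now [ 16.8 -11.  -17.2] shift after turn [ 17.3 -11.  -16.8] twist [-0.001  0.024 -0.002]
```

View pics/w2.png

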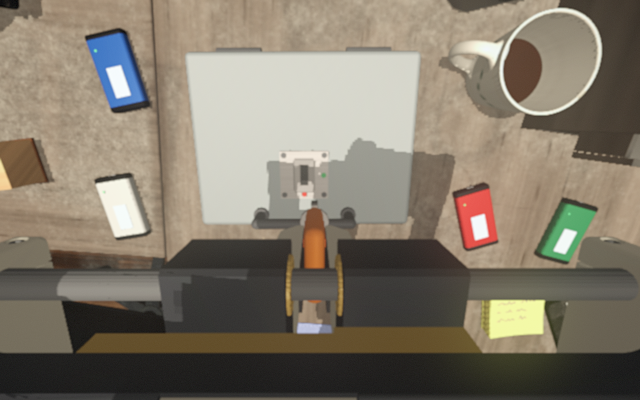

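The wrist view shows the lock plate at (304,175) with the dark slot at (304,173), the handle running from (261,215) to (348,214), and the key held upright at (315,240). Next I'm measuring the slot.

Run:
```python
from h import *
z=np.load("w2.npz");p,d=z["p"],z["d"];i=robot.camera_info("wrist");i["cam_to_world"]=z["M"]
P=pts(d,i);Z=P[...,2]; g=cv2.cvtColor(p,cv2.COLOR_RGB2GRAY)
a=np.zeros((400,640),bool);a[160:190,292:318]=1
for t in(50,70,90): print("slot",t,wrect(a&(g<t),i,.106,8))
a[:]=0;a[40:228,180:425]=1
m=a&(Z>.09)&(Z<.11);print("lid",wrect(cv2.morphologyEx(m.astype(np.uint8),cv2.MORPH_CLOSE,np.ones((7,7))),i,.1,500))
m=a&(Z>.12)&(Z<.14);print("handle",wrect(m,i,.132,30))
print(g[158:192:2,290:320:2])
print(np.median(Z[80:140,220:300]),np.median(Z[152:156,286:290]))
```

```text
slot 50 []
slot 70 []
slot 90 [(490.6, 6.5, 13.1, 5.0, np.float32(4.2), (303, 172))]
lid [(518.0, 8.9, 216.6, 167.3, np.float32(94.8), (303, 135))]
handle [(451.5, -33.2, 25.7, 11.0, np.float32(94.6), (341, 222)), (446.4, 29.6, 45.7, 11.0, np.float32(94.6), (274, 222))]
[[232 232 219 207 207 206 206 206 206 206 206 208 231 233 233]
 [231 226 197 188 189 189 188 188 188 188 188 188 205 226 231]
 [214 204 187 197 197 197 198 198 197 197 199 198 174 227 234]
 [158 155 181 197 190 172 172 175 174 188 202 200 176 228 229]
 [163 156 152 167 153 111  84  89  88 139 181 180 165 210 209]
 [161 155 139 151 148 113  86  87  89 123 139 137 147 163 163]
 [161 156 139 149 149 115  86  89  86 124 141 138 147 163 163]
 [161 156 138 149 149 115  85  86  86 123 140 139 147 162 176]
 [160 157 138 148 149 116  84  84  85 121 141 139 147 162 180]
 [158 155 137 147 147 113  81  85  84 120 140 139 144 160 160]
 [156 153 137 148 148 115  82  83  83 118 139 138 144 158 159]
 [157 155 136 148 147 116  91  93  91 128 145 136 144 160 161]
 [158 156 136 148 168 135  98  99 101 170 197 152 144 160 161]
 [158 155 135 151 192 158 122 124 124 177 200 182 146 159 160]
 [159 157 134 151 194 195 197 198 198 197 200 195 149 160 161]
 [157 156 135 151 197 199 199 199 199 199 199 190 146 158 159]
 [154 154 142 160 197 197 198 198 197 197 197 182 149 158 158]]
0.10039811157048983 0.10429249680167052
```

Run:
```python
from h import *
z=np.load("w2.npz");i=robot.camera_info("wrist");i["cam_to_world"]=z["M"]
for zz in(.104,.1075): print([np.round(ray(304.2,v,i,zz),4).tolist() for v in(164.5,174.5,184)])
plan(.4905+.001,.0065+.001,.215,4.7)
```

```text
[[0.4984, 0.0065, 0.104], [0.4884, 0.0057, 0.104], [0.4787, 0.005, 0.104]]
[[0.4989, 0.0064, 0.1075], [0.489, 0.0057, 0.1075], [0.4794, 0.005, 0.1075]]
t 7.2 pos [ 0.4736 -0.0029  0.2331] F [ 0.7  0.8 -0.6] op 0.0096
[[0.996, 0.082, -0.025], [0.082, -0.997, 0.0], [-0.025, -0.002, -1.0]] q [-0.112 -0.197  1.782 -0.002  1.581  1.376]
yaw 4.7 shift now [19.2 -8.8 17.6] shift after turn [18.7 -8.9 18.1] twist [-0.002  0.025 -0.   ]
```

```bash
python3 -m pendant '[{"translation":[8,-4,-5],"twist":[0,0.025,0],"grip":-1},{"translation":[9,-5,0],"twist":[0,0,0],"grip":-1},{"translation":[0,0,0],"twist":[0,0,0],"grip":-1},{"translation":[0,0,0],"twist":[0,0,0],"grip":-1},{"translation":[0,0,15],"twist":[0,0,0],"grip":-1},{"translation":[0,0,15],"twist":[0,0,0],"grip":-1},{"translation":[0,0,10],"twist":[0,0,0],"grip":-1},{"translation":[0,0,5],"twist":[0,0,0],"grip":-1},{"translation":[0,0,0],"twist":[0,0,0],"grip":-1},{"translation":[0,0,0],"twist":[0,0,0],"grip":-1}]'
python3 - <<'E'
from h import *
plan(.4895,.0068,.182,4.7)
E
```

```text
t: 8.2
tool_pos: [0.4889, 0.0144, 0.1848]
orientation: [-3.133, -0.14, 0.007]
force: [0.1, 0.4, -0.2]
opening: 0.0096
t 8.2 pos [0.4889 0.0144 0.1848] F [ 0.1  0.4 -0.2] op 0.0096
[[0.996, 0.089, -0.005], [0.089, -0.996, 0.005], [-0.004, -0.005, -1.0]] q [-0.079 -0.151  1.829  0.005  1.468  1.402]
yaw 5.1 shift now [-0.1  7.6  2.7] shift after turn [-0.   7.6  2.8] twist [-0.005  0.004  0.007]
```

```bash
python3 -m pendant '[{"translation":[0,4,0],"twist":[-0.005,0.004,0.007],"grip":-1},{"translation":[0,3,0],"twist":[0,0,0],"grip":-1},{"translation":[0,0,0],"twist":[0,0,0],"grip":-1},{"translation":[0,0,0],"twist":[0,0,0],"grip":-1},{"translation":[0,0,0],"twist":[0,0,0],"grip":-1},{"translation":[0,0,0],"twist":[0,0,0],"grip":-1},{"translation":[0,0,0],"twist":[0,0,0],"grip":-1},{"translation":[0,0,0],"twist":[0,0,0],"grip":-1},{"translation":[0,0,0],"twist":[0,0,0],"grip":-1},{"translation":[0,0,0],"twist":[0,0,0],"grip":-1}]'
python3 - <<'E'
from h import *
plan(.4895,.0068,.182,4.7)
p,d,i=grab("wrist");cv2.imwrite("pics/w3.png",cv2.resize(p[100:320,210:430,::-1],None,fx=2.7,fy=2.7,interpolation=cv2.INTER_CUBIC));np.savez("w3.npz",p=p,d=d,M=i["cam_to_world"])
plan(.4895,.0068,.182,4.7)
E
```

```text
t: 9.2
tool_pos: [0.4909, 0.0063, 0.187]
orientation: [3.138, 0.127, 0.006]
force: [-0.0, 0.4, -0.3]
opening: 0.0101
t 9.2 pos [0.4909 0.0063 0.187 ] F [-0.   0.4 -0.3] op 0.0101
[[0.997, 0.081, 0.004], [0.081, -0.997, -0.001], [0.004, 0.001, -1.0]] q [-0.091 -0.156  1.83  -0.     1.464  1.399]
yaw 4.6 shift now [-1.4 -0.6  5. ] shift after turn [-1.3 -0.6  5. ] twist [ 0.001 -0.004 -0.001]
t 9.25 pos [0.4909 0.0063 0.187 ] F [ 0.2 -0.  -0. ] op 0.0097
[[0.997, 0.081, 0.004], [0.081, -0.997, -0.001], [0.004, 0.001, -1.0]] q [-0.091 -0.156  1.83  -0.     1.464  1.399]
yaw 4.6 shift now [-1.3 -0.6  5. ] shift after turn [-1.3 -0.6  5. ] twist [ 0.001 -0.004 -0.001]
```

View pics/w3.png

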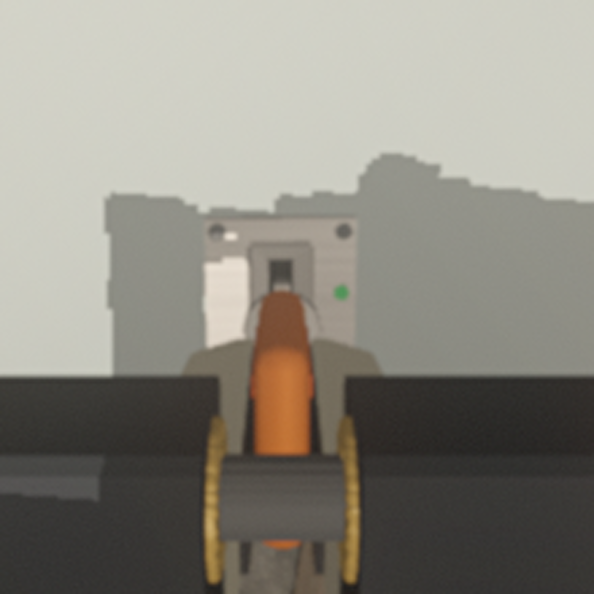

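The slot (crop 281,270) lines up laterally with the key head (283,330), within about 0.5 mm. Lowering in small steps.

```bash
python3 -m pendant '[{"translation":[-1,-1,0],"twist":[0,-0.004,0],"grip":-1},{"translation":[0,0,6],"twist":[0,0,0],"grip":-1},{"translation":[0,0,6],"twist":[0,0,0],"grip":-1},{"translation":[0,0,4],"twist":[0,0,0],"grip":-1},{"translation":[0,0,4],"twist":[0,0,0],"grip":-1},{"translation":[0,0,3],"twist":[0,0,0],"grip":-1},{"translation":[0,0,3],"twist":[0,0,0],"grip":-1},{"translation":[0,0,0],"twist":[0,0,0],"grip":-1},{"translation":[0,0,0],"twist":[0,0,0],"grip":-1},{"translation":[0,0,0],"twist":[0,0,0],"grip":-1}]'
python3 - <<'E'
from h import *
plan(.4895,.0068,.148,4.7)
i=robot.camera_info("wrist");i["cam_to_world"]=np.load("w3.npz")["M"]
for v in (195.5,196.5,197.5): print(ray(314.1,v,i,.105))
E
```

```text
t: 10.25
tool_pos: [0.4892, 0.0073, 0.1578]
orientation: [3.138, 0.127, -0.003]
force: [-0.2, 0.1, 0.2]
opening: 0.0101
t 10.25 pos [0.4892 0.0073 0.1578] F [-0.2  0.1  0.2] op 0.0101
[[0.997, 0.081, -0.002], [0.081, -0.997, -0.001], [-0.002, 0.001, -1.0]] q [-8.900e-02 -1.340e-01  1.864e+00 -1.000e-03  1.413e+00  1.401e+00]
yaw 4.6 shift now [0.3 0.5 9.8] shift after turn [0.3 0.6 9.8] twist [ 0.001  0.002 -0.001]
[0.49913424 0.00631948 0.105     ]
[0.49825811 0.00624903 0.105     ]
[0.49738054 0.00617847 0.105     ]
```

Already 16 mm in, with no contact force.

```bash
python3 -m pendant '[{"translation":[0,0,4],"twist":[0,0,0],"grip":-1},{"translation":[0,0,3],"twist":[0,0,0],"grip":-1},{"translation":[0,0,3],"twist":[0,0,0],"grip":-1},{"translation":[0,0,2],"twist":[0,0,0],"grip":-1},{"translation":[0,0,2],"twist":[0,0,0],"grip":-1},{"translation":[0,0,1],"twist":[0,0,0],"grip":-1},{"translation":[0,0,0],"twist":[0,0,0],"grip":-1},{"translation":[0,0,0],"twist":[0,0,0],"grip":-1},{"translation":[0,0,0],"twist":[0,0,0],"grip":-1},{"translation":[0,0,0],"twist":[0,0,0],"grip":-1}]'
python3 - <<'E'
from h import *
plan(.4895,.0068,.148,4.7)
E
```

```text
t: 11.25
tool_pos: [0.491, 0.0072, 0.1482]
orientation: [3.137, 0.127, 0.005]
force: [-1.1, 0.6, 2.4]
opening: 0.0097
t 11.25 pos [0.491  0.0072 0.1482] F [-1.1  0.6  2.4] op 0.0097
[[0.997, 0.081, 0.003], [0.081, -0.997, -0.002], [0.003, 0.002, -1.0]] q [-8.900e-02 -1.270e-01  1.875e+00 -1.000e-03  1.390e+00  1.401e+00]
yaw 4.7 shift now [-1.6  0.3  0.2] shift after turn [-1.6  0.3  0.2] twist [ 0.002 -0.003 -0.001]
```

```bash
python3 -m pendant '[{"translation":[-1,0,0],"twist":[0,0,0],"grip":-1},{"translation":[0,0,0],"twist":[0,0,-0.12],"grip":-1},{"translation":[0,0,0],"twist":[0,0,-0.12],"grip":-1},{"translation":[0,0,0],"twist":[0,0,-0.12],"grip":-1},{"translation":[0,0,0],"twist":[0,0,-0.12],"grip":-1},{"translation":[0,0,0],"twist":[0,0,-0.12],"grip":-1},{"translation":[0,0,0],"twist":[0,0,-0.12],"grip":-1},{"translation":[0,0,0],"twist":[0,0,-0.12],"grip":-1},{"translation":[0,0,0],"twist":[0,0,-0.12],"grip":-1},{"translation":[0,0,0],"twist":[0,0,0],"grip":-1}]'
python3 - <<'E'
from h import *
s,_=st(); print(s["wrist_torque"])
plan(.4900,.0070,.148,4.7+92)
E
```

```text
t: 12.25
tool_pos: [0.4894, 0.0086, 0.1483]
orientation: [-2.695, -1.614, -0.005]
force: [-0.9, -0.7, 2.9]
opening: 0.0101
t 12.25 pos [0.4894 0.0086 0.1483] F [-0.9 -0.7  2.9] op 0.0101
[[0.472, 0.881, 0.003], [0.881, -0.472, 0.002], [0.003, 0.002, -1.0]] q [-0.089 -0.13   1.879  0.002  1.391  0.403]
[ 0.00112627  0.17147054 -0.03216147]
t 12.25 pos [0.4894 0.0086 0.1483] F [-0.9 -0.7  2.9] op 0.0101
[[0.472, 0.881, 0.003], [0.881, -0.472, 0.002], [0.003, 0.002, -1.0]] q [-0.089 -0.13   1.879  0.002  1.391  0.403]
yaw 61.8 shift now [-1.2  1.3  0.3] shift after turn [-1.7  0.4  0.3] twist [ 0.002 -0.002 -0.609]
```

```bash
python3 -m pendant '[{"translation":[0,1,0],"twist":[0,0,-0.1],"grip":-1},{"translation":[0,0,0],"twist":[0,0,-0.1],"grip":-1},{"translation":[0,0,0],"twist":[0,0,-0.1],"grip":-1},{"translation":[0,0,0],"twist":[0,0,-0.1],"grip":-1},{"translation":[0,0,0],"twist":[0,0,-0.1],"grip":-1},{"translation":[0,0,0],"twist":[0,0,-0.1],"grip":-1},{"translation":[0,0,0],"twist":[0,0,0],"grip":-1},{"translation":[0,0,0],"twist":[0,0,0],"grip":-1},{"translation":[0,0,0],"twist":[0,0,0],"grip":-1},{"translation":[0,0,0],"twist":[0,0,0],"grip":-1}]'
python3 - <<'E'
from h import *
s,_=st(); print(s["wrist_torque"])
plan(.4900,.0070,.148,4.7+89)
E
```

```text
t: 13.25
tool_pos: [0.4883, 0.0089, 0.1483]
orientation: [-2.116, -2.317, -0.002]
force: [-2.3, 0.4, 3.0]
opening: 0.01
t 13.25 pos [0.4883 0.0089 0.1483] F [-2.3  0.4  3. ] op 0.01
[[-0.091, 0.996, -0.002], [0.996, 0.091, 0.003], [0.004, -0.001, -1.0]] q [-0.089 -0.129  1.877  0.003  1.395 -0.181]
[-0.01888139  0.25928757 -0.40532329]
t 13.25 pos [0.4883 0.0089 0.1483] F [-2.3  0.4  3. ] op 0.01
[[-0.091, 0.996, -0.002], [0.996, 0.091, 0.003], [0.004, -0.001, -1.0]] q [-0.089 -0.129  1.877  0.003  1.395 -0.181]
yaw 95.2 shift now [-2.   1.5  0.2] shift after turn [-2.   1.6  0.3] twist [-0.001 -0.004  0.026]
```

Both turn and torque (0.4 N·m) say the lock is at its stop. Releasing, rising and going over the handle.

```bash
python3 -m pendant '[{"translation":[0,0,0],"twist":[0,0,0],"grip":-0.5},{"translation":[0,0,0],"twist":[0,0,0],"grip":-0.4},{"translation":[0,0,0],"twist":[0,0,0],"grip":-0.4},{"translation":[0,0,-10],"twist":[0,0,0],"grip":-0.4},{"translation":[0,0,-25],"twist":[0,0,0],"grip":-0.4},{"translation":[0,0,-25],"twist":[0,0,0],"grip":-0.4},{"translation":[0,0,-10],"twist":[0,0,0],"grip":-0.5},{"translation":[0,0,0],"twist":[0,0,0],"grip":-0.55},{"translation":[0,0,0],"twist":[0,0,0],"grip":-0.55},{"translation":[0,0,0],"twist":[0,0,0],"grip":-0.55}]'
python3 - <<'E'
from h import *
plan(.4485,.0035,.205,94.75)
E
```

```text
t: 14.25
tool_pos: [0.4878, 0.0087, 0.2199]
orientation: [-2.117, -2.314, -0.0]
force: [-0.2, 0.8, 0.2]
opening: 0.0207
t 14.25 pos [0.4878 0.0087 0.2199] F [-0.2  0.8  0.2] op 0.0207
[[-0.089, 0.996, -0.003], [0.996, 0.089, 0.003], [0.003, -0.003, -1.0]] q [-0.09  -0.174  1.786  0.003  1.533 -0.179]
yaw 95.1 shift now [ -1.7 -39.5  15. ] shift after turn [ -1.9 -39.6  14.9] twist [-0.003 -0.003  0.006]
```

```bash
python3 -m pendant '[{"translation":[-1,-13,0],"twist":[-0.003,-0.003,0.006],"grip":-0.55},{"translation":[-1,-13,0],"twist":[0,0,0],"grip":-0.55},{"translation":[0,-13,0],"twist":[0,0,0],"grip":-0.55},{"translation":[0,0,0],"twist":[0,0,0],"grip":-0.55},{"translation":[0,0,20],"twist":[0,0,0],"grip":-0.55},{"translation":[0,0,20],"twist":[0,0,0],"grip":-0.55},{"translation":[0,0,20],"twist":[0,0,0],"grip":-0.55},{"translation":[0,0,0],"twist":[0,0,0],"grip":-0.55},{"translation":[0,0,0],"twist":[0,0,0],"grip":-0.55},{"translation":[0,0,0],"twist":[0,0,0],"grip":-0.55}]'
python3 - <<'E'
from h import *
plan(.4485,.0035,.115,94.75)
E
```

```text
t: 15.25
tool_pos: [0.4458, 0.0038, 0.1509]
orientation: [-2.123, -2.305, 0.009]
force: [-0.5, 0.5, -0.3]
opening: 0.0208
t 15.25 pos [0.4458 0.0038 0.1509] F [-0.5  0.5 -0.3] op 0.0208
[[-0.082, 0.997, -0.01], [0.997, 0.082, 0.002], [0.002, -0.01, -1.0]] q [-1.070e-01 -2.470e-01  1.975e+00  1.000e-03  1.423e+00 -1.890e-01]
yaw 94.7 shift now [-0.6  3.  35.9] shift after turn [-0.5  2.7 35.9] twist [-0.01  -0.002 -0.001]
```

```bash
python3 -m pendant '[{"translation":[0,3,0],"twist":[-0.01,-0.002,0],"grip":-0.55},{"translation":[0,0,0],"twist":[0,0,0],"grip":-0.55},{"translation":[0,0,10],"twist":[0,0,0],"grip":-0.55},{"translation":[0,0,10],"twist":[0,0,0],"grip":-0.55},{"translation":[0,0,10],"twist":[0,0,0],"grip":-0.55},{"translation":[0,0,5],"twist":[0,0,0],"grip":-0.55},{"translation":[0,0,0],"twist":[0,0,0],"grip":-0.55},{"translation":[0,0,0],"twist":[0,0,0],"grip":-1},{"translation":[0,0,0],"twist":[0,0,0],"grip":-1},{"translation":[0,0,0],"twist":[0,0,0],"grip":-1}]' 35
python3 - <<'E'
from h import *
plan(.4485,.0035,.115,94.75)
E
```

```text
t: 16.25
tool_pos: [0.4461, 0.0035, 0.1151]
orientation: [-2.125, -2.308, 0.008]
force: [7.0, 0.3, -4.0]
opening: 0.0088
t 16.25 pos [0.4461 0.0035 0.1151] F [ 7.   0.3 -4. ] op 0.0088
[[-0.082, 0.997, -0.006], [0.997, 0.082, -0.001], [-0.001, -0.006, -1.0]] q [-1.060e-01 -2.160e-01  2.017e+00 -2.000e-03  1.347e+00 -1.880e-01]
yaw 94.7 shift now [-0.2  2.4  0.1] shift after turn [-0.2  2.4  0.1] twist [-0.006  0.001 -0.   ]
```

```bash
python3 -m pendant '[{"translation":[0,2,0],"twist":[0,0,0],"grip":-1},{"translation":[0,5,-11],"twist":[0,0,0],"grip":-1},{"translation":[0,6,-12],"twist":[0,0,0],"grip":-1},{"translation":[0,7,-11],"twist":[0,0,0],"grip":-1},{"translation":[0,7,-10],"twist":[0,0,0],"grip":-1},{"translation":[0,8,-9.5],"twist":[0,0,0],"grip":-1},{"translation":[0,9,-9],"twist":[0,0,0],"grip":-1},{"translation":[0,0,0],"twist":[0,0,0],"grip":-1},{"translation":[0,0,0],"twist":[0,0,0],"grip":-1},{"translation":[0,0,0],"twist":[0,0,0],"grip":-1}]' 45
cat >> h.py <<'E'
def lidplan(theta,off=(0,0),yaw=94.75,C=(.6045,.0169)):
    """TCP-at-handle geometry: print present handle angle estimate and where TCP should be for theta"""
    s=robot.read_state(); u=np.array([np.cos(np.radians(4.75)),np.sin(np.radians(4.75))])
    p=s["tool_pos"]; hx=(p[:2]-np.array(C))@u; hz=p[2]+.015-.07
    a=np.arctan2(.06,-.157); print("r %.1f theta %.3f"%(1000*np.hypot(hx,hz),a-np.arctan2(hz,hx)))
    for t in np.atleast_1d(theta):
        w=np.array([np.cos(a-t),np.sin(a-t)])*.168; print("theta %.2f dy %.1f dz %.1f"%(t,1000*(w[0]-hx),-1000*(w[1]-hz)))
E
python3 - <<'E'
from h import *
st(); lidplan(np.arange(.3,1.7,.1))
E
```

```text
t: 17.25
tool_pos: [0.4842, 0.0067, 0.1762]
orientation: [-2.113, -2.294, 0.037]
force: [-1.5, -1.5, -5.3]
opening: 0.0088
t 17.25 pos [0.4842 0.0067 0.1762] F [-1.5 -1.5 -5.3] op 0.0088
[[-0.082, 0.996, -0.032], [0.997, 0.082, -0.002], [0.0, -0.032, -0.999]] q [-0.088 -0.129  1.826 -0.005  1.477 -0.17 ]
r 171.0 theta 0.422
theta 0.30 dy -11.5 dz 17.5
theta 0.40 dy -0.5 dz 4.8
theta 0.50 dy 11.7 dz -6.7
theta 0.60 dy 25.0 dz -16.9
theta 0.70 dy 39.3 dz -25.8
theta 0.80 dy 54.4 dz -33.2
theta 0.90 dy 70.1 dz -39.0
theta 1.00 dy 86.4 dz -43.3
theta 1.10 dy 103.0 dz -45.9
theta 1.20 dy 119.7 dz -46.8
theta 1.30 dy 136.5 dz -46.1
theta 1.40 dy 153.1 dz -43.6
theta 1.50 dy 169.4 dz -39.6
theta 1.60 dy 185.2 dz -33.9
```

```bash
python3 -m pendant '[{"translation":[0,12,-7],"twist":[-0.01,0,0],"grip":-1},{"translation":[0,13,-10],"twist":[-0.01,0,0],"grip":-1},{"translation":[0,14,-9],"twist":[-0.01,0,0],"grip":-1},{"translation":[0,15,-7.5],"twist":[0,0,0],"grip":-1},{"translation":[0,16,-6],"twist":[0,0,0],"grip":-1},{"translation":[0,16,-4],"twist":[0,0,0],"grip":-1},{"translation":[0,17,-3],"twist":[0,0,0],"grip":-1},{"translation":[0,0,0],"twist":[0,0,0],"grip":-1},{"translation":[0,0,0],"twist":[0,0,0],"grip":-1},{"translation":[0,0,0],"twist":[0,0,0],"grip":-1}]'
python3 - <<'E'
from h import *
st(); lidplan(np.arange(1.1,1.75,.1))
E
```

```text
t: 18.25
tool_pos: [0.5774, 0.0145, 0.2258]
orientation: [-2.116, -2.296, 0.032]
force: [1.6, -1.1, -4.6]
opening: 0.0085
t 18.25 pos [0.5774 0.0145 0.2258] F [ 1.6 -1.1 -4.6] op 0.0085
[[-0.082, 0.996, -0.028], [0.997, 0.082, -0.002], [0.0, -0.028, -1.0]] q [-0.061  0.096  1.513 -0.004  1.561 -0.143]
r 173.0 theta 1.048
theta 1.10 dy 9.5 dz 3.8
theta 1.20 dy 26.3 dz 2.8
theta 1.30 dy 43.1 dz 3.6
theta 1.40 dy 59.7 dz 6.0
theta 1.50 dy 76.0 dz 10.0
theta 1.60 dy 91.8 dz 15.7
theta 1.70 dy 106.9 dz 22.9
```

```bash
python3 -m pendant '[{"translation":[0,10,3],"twist":[-0.01,0,0],"grip":-1},{"translation":[0,16,0],"twist":[-0.01,0,0],"grip":-1},{"translation":[0,16,1],"twist":[-0.01,0,0],"grip":-1},{"translation":[0,16,2.5],"twist":[0,0,0],"grip":-1},{"translation":[0,16,4],"twist":[0,0,0],"grip":-1},{"translation":[0,15,6],"twist":[0,0,0],"grip":-1},{"translation":[0,7,4],"twist":[0,0,0],"grip":-1},{"translation":[0,0,0],"twist":[0,0,0],"grip":-1},{"translation":[0,0,0],"twist":[0,0,0],"grip":-1},{"translation":[0,0,0],"twist":[0,0,0],"grip":-1}]'
python3 - <<'E'
from h import *
st(); lidplan([1.6,1.65,1.7])
E
```

```text
t: 19.25
tool_pos: [0.6704, 0.022, 0.2146]
orientation: [2.127, 2.307, 0.006]
force: [3.5, -0.2, -4.2]
opening: 0.0087
t 19.25 pos [0.6704 0.022  0.2146] F [ 3.5 -0.2 -4.2] op 0.0087
[[-0.081, 0.997, 0.005], [0.997, 0.081, -0.0], [-0.001, 0.005, -1.0]] q [-0.044  0.318  1.28   0.     1.538 -0.125]
r 172.7 theta 1.599
theta 1.60 dy -1.6 dz 4.4
theta 1.65 dy 6.1 dz 7.9
theta 1.70 dy 13.6 dz 11.7
```

```bash
python3 -m pendant '[{"translation":[0,5,4],"twist":[0,0,0],"grip":-1},{"translation":[0,5,5],"twist":[0,0,0],"grip":-1},{"translation":[0,0,0],"twist":[0,0,0],"grip":-1},{"translation":[0,0,0],"twist":[0,0,0],"grip":-0.6},{"translation":[0,0,0],"twist":[0,0,0],"grip":-0.6},{"translation":[0,0,-12],"twist":[0,0,0],"grip":-0.6},{"translation":[0,0,-25],"twist":[0,0,0],"grip":-0.6},{"translation":[0,-5,-25],"twist":[0,0,0],"grip":0},{"translation":[0,-30,-10],"twist":[0,0,0],"grip":1},{"translation":[0,-40,0],"twist":[0,0,0],"grip":1}]' 25
python3 - <<'E'
from h import *
s,_=st()
p,d,i=grab("top");save(p,"top1.png");np.savez("top1.npz",p=p,d=d)
p,d,i=grab("side");save(p,"side1.png")
E
```

```text
t: 20.25
tool_pos: [0.6063, 0.0177, 0.2851]
orientation: [2.124, 2.305, 0.013]
force: [-0.6, -0.9, 1.1]
opening: 0.0383
t 20.25 pos [0.6063 0.0177 0.2851] F [-0.6 -0.9  1.1] op 0.0383
[[-0.082, 0.997, 0.011], [0.997, 0.082, 0.001], [0.0, 0.011, -1.0]] q [-0.057  0.119  1.38   0.002  1.631 -0.138]
```

View pics/side1.png

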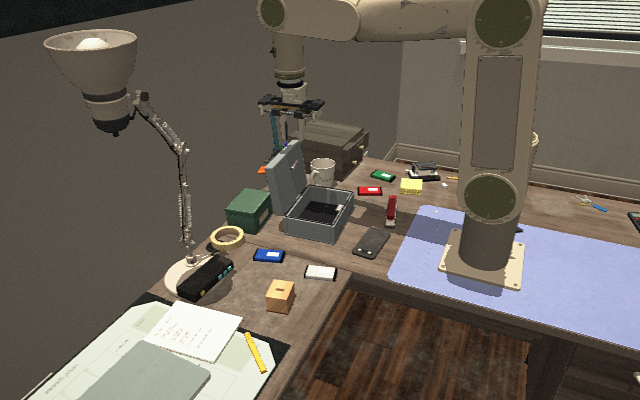

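View pics/top1.png

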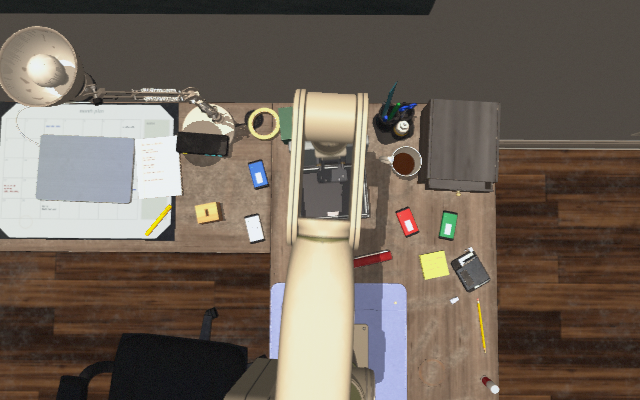

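Side and top views: the lid is past vertical at side (287,180), the key is out of the stand (280,293), and the drives, mug and chest haven't moved. On to the red drive.

```bash
cat >> h.py <<'E'
def path(x,y,z,yaw,n=8):
    s,r=st(); d=1000*(np.array([x,y,z])-s["tool_pos"]); cy=np.degrees(np.arctan2(r[1,0],r[0,0])); D=(yaw-cy+180)%360-180
    print("yaw %.1f dist %.0f tilt"%(cy,np.linalg.norm(d)),np.round(r[:2,2],3),"twist z/row %.3f"%(-np.radians(D)/n))
    for k in range(n):
        t=np.radians(cy+D*k/n); c,si=np.cos(t),np.sin(t)
        print(k,np.round([(c*d[0]+si*d[1])/n,(si*d[0]-c*d[1])/n,-d[2]/n]))
def drives():
    i=robot.camera_info("top"); p,d=robot.read_camera("top"); Z=pts(d,i)[...,2]; hsv=cv2.cvtColor(p,cv2.COLOR_RGB2HSV); H,S,V=cv2.split(hsv)
    m=cv2.morphologyEx(((Z>.008)&(Z<.022)).astype(np.uint8),cv2.MORPH_OPEN,np.ones((3,3),np.uint8))
    m[:90]=0;m[255:]=0;m[:,:185]=0
    for c in wrect(m,i,.014,150):
        if 75<c[2]<105 and 36<c[3]<56:
            u,v=c[5]; q=np.median(hsv[v-9:v+9,u-6:u+6].reshape(-1,3),0); print(c,"hsv",q)
E
python3 - <<'E'
from h import *
drives()
path(.4315,-.2305,.15,22,10)
E
```

```text
(407.7, 253.4, 89.3, 45.3, np.float32(14.3), (254, 227)) hsv [105.   7. 244.]
(420.7, -361.7, 90.8, 46.0, np.float32(171.3), (448, 225)) hsv [ 70.  141.5 187. ]
(431.9, -230.6, 90.2, 46.0, np.float32(22.2), (407, 222)) hsv [  1. 173. 239.]
(580.7, 244.0, 90.3, 45.6, np.float32(16.3), (258, 174)) hsv [109.  154.5 227. ]
t 20.4 pos [0.604  0.0177 0.2834] F [ 0.3  0.2 -0.2] op 0.0498
[[-0.082, 0.997, 0.008], [0.997, 0.081, 0.001], [0.001, 0.008, -1.0]] q [-0.057  0.116  1.386  0.002  1.631 -0.138]
yaw 94.7 dist 330 tilt [0.008 0.001] twist z/row 0.127
0 [-23. -19.  13.]
1 [-26. -16.  13.]
2 [-27. -13.  13.]
3 [-29.  -9.  13.]
4 [-30.  -5.  13.]
5 [-30.  -2.  13.]
6 [-30.   2.  13.]
7 [-30.   6.  13.]
8 [-29.  10.  13.]
9 [-27.  13.  13.]
```

```bash
python3 -m pendant '[{"translation":[-23,-19,0],"twist":[0,0,0.127],"grip":1},{"translation":[-26,-16,0],"twist":[0,0,0.127],"grip":1},{"translation":[-27,-13,0],"twist":[0,0,0.127],"grip":1},{"translation":[-29,-9,5],"twist":[0,0,0.127],"grip":1},{"translation":[-30,-5,15],"twist":[0,0,0.127],"grip":1},{"translation":[-30,-2,20],"twist":[0,0,0.127],"grip":1},{"translation":[-30,2,20],"twist":[0,0,0.127],"grip":1},{"translation":[-30,6,20],"twist":[0,0,0.127],"grip":1},{"translation":[-29,10,20],"twist":[0,0,0.127],"grip":1},{"translation":[-27,13,20],"twist":[0,0,0.127],"grip":1}]' 25
python3 - <<'E'
from h import *
plan(.4317,-.2305,.06,22.2)
E
```

```text
t: 21.4
tool_pos: [0.4382, -0.2366, 0.1724]
orientation: [3.085, 0.531, 0.049]
force: [-0.4, 0.1, -0.0]
opening: 0.0929
t 21.4 pos [ 0.4382 -0.2366  0.1724] F [-0.4  0.1 -0. ] op 0.0929
[[0.942, 0.334, 0.033], [0.334, -0.942, -0.005], [0.029, 0.016, -0.999]] q [-0.609 -0.156  1.857  0.015  1.41   0.619]
yaw 19.5 shift now [ -7.4  -9.7 112.1] shift after turn [ -3.7  -8.1 112.4] twist [ 0.017 -0.029 -0.047]
```

```bash
python3 -m pendant '[{"translation":[-3,-8,0],"twist":[0.017,-0.029,-0.047],"grip":1},{"translation":[0,0,25],"twist":[0,0,0],"grip":1},{"translation":[0,0,30],"twist":[0,0,0],"grip":1},{"translation":[0,0,30],"twist":[0,0,0],"grip":1},{"translation":[0,0,20],"twist":[0,0,0],"grip":1},{"translation":[0,0,0],"twist":[0,0,0],"grip":1},{"translation":[0,0,0],"twist":[0,0,0],"grip":1},{"translation":[0,0,0],"twist":[0,0,0],"grip":1},{"translation":[0,0,0],"twist":[0,0,0],"grip":1},{"translation":[0,0,0],"twist":[0,0,0],"grip":1}]'
python3 - <<'E'
from h import *
plan(.4317,-.2305,.005,22.2)
E
```

```text
t: 22.4
tool_pos: [0.442, -0.2363, 0.075]
orientation: [3.073, 0.616, 0.009]
force: [0.9, -0.2, -0.6]
opening: 0.0927
t 22.4 pos [ 0.442  -0.2363  0.075 ] F [ 0.9 -0.2 -0.6] op 0.0927
[[0.923, 0.385, 0.007], [0.385, -0.923, -0.006], [0.004, 0.009, -1.0]] q [-5.930e-01 -2.700e-02  1.922e+00 -1.000e-03  1.237e+00  5.830e-01]
yaw 22.7 shift now [-7.5 -9.9 69.9] shift after turn [-7.3 -9.3 70. ] twist [ 0.009 -0.004  0.008]
```

```bash
python3 -m pendant '[{"translation":[-7,-9,0],"twist":[0.009,-0.004,0.008],"grip":1},{"translation":[0,0,15],"twist":[0,0,0],"grip":1},{"translation":[0,0,20],"twist":[0,0,0],"grip":1},{"translation":[0,0,20],"twist":[0,0,0],"grip":1},{"translation":[0,0,13],"twist":[0,0,0],"grip":1},{"translation":[0,0,0],"twist":[0,0,0],"grip":1},{"translation":[0,0,0],"twist":[0,0,0],"grip":-0.2},{"translation":[0,0,0],"twist":[0,0,0],"grip":-0.2},{"translation":[0,0,0],"twist":[0,0,0],"grip":-0.2},{"translation":[0,0,0],"twist":[0,0,0],"grip":-0.2}]'
python3 - <<'E'
from h import *
plan(.4317,-.2305,.005,22.2)
E
```

```text
t: 23.4
tool_pos: [0.4329, -0.2318, 0.012]
orientation: [3.079, 0.6, 0.009]
force: [-0.1, 0.1, 0.7]
opening: 0.0657
t 23.4 pos [ 0.4329 -0.2318  0.012 ] F [-0.1  0.1  0.7] op 0.0657
[[0.927, 0.376, 0.006], [0.376, -0.927, -0.003], [0.005, 0.005, -1.0]] q [-5.970e-01  4.100e-02  1.983e+00  1.000e-03  1.111e+00  5.880e-01]
yaw 22.1 shift now [-0.6 -1.7  6.9] shift after turn [-0.6 -1.7  7. ] twist [ 0.005 -0.005 -0.002]
```

```bash
python3 -m pendant '[{"translation":[0,-1,7],"twist":[0,0,0],"grip":-0.2},{"translation":[0,0,0],"twist":[0,0,0],"grip":-0.5},{"translation":[0,0,0],"twist":[0,0,0],"grip":-0.5},{"translation":[0,0,0],"twist":[0,0,0],"grip":-0.5},{"translation":[0,0,0],"twist":[0,0,0],"grip":-0.5},{"translation":[0,0,0],"twist":[0,0,0],"grip":-0.5},{"translation":[0,0,-20],"twist":[0,0,0],"grip":-0.5},{"translation":[0,0,-40],"twist":[0,0,0],"grip":-0.5},{"translation":[0,0,-50],"twist":[0,0,0],"grip":-0.5},{"translation":[0,0,-40],"twist":[0,0,0],"grip":-0.5}]'
python3 - <<'E'
from h import *
def slot(yc,xc=-.005):
    a=np.radians(4.75);o=np.array([.519,.0095]);u=np.array([np.cos(a),np.sin(a)]);v=np.array([-u[1],u[0]])
    return o+xc*u+yc*v
print(slot(-.049),slot(.049))
path(*slot(-.049),.16,4.75,8)
E
```

```text
t: 24.4
tool_pos: [0.4265, -0.2269, 0.1513]
orientation: [-3.077, -0.6, 0.008]
force: [0.9, -0.1, -0.9]
opening: 0.0459
[ 0.51807477 -0.03974575] [0.50995957 0.05791767]
t 24.4 pos [ 0.4265 -0.2269  0.1513] F [ 0.9 -0.1 -0.9] op 0.0459
[[0.927, 0.376, -0.007], [0.376, -0.927, 0.006], [-0.004, -0.008, -1.0]] q [-5.960e-01 -1.390e-01  1.881e+00  1.000e-03  1.408e+00  5.900e-01]
yaw 22.1 dist 209 tilt [-0.007  0.006] twist z/row 0.038
0 [ 19. -17.  -1.]
1 [ 19. -18.  -1.]
2 [ 18. -19.  -1.]
3 [ 17. -19.  -1.]
4 [ 17. -20.  -1.]
5 [ 16. -21.  -1.]
6 [ 15. -21.  -1.]
7 [ 14. -22.  -1.]
```

```bash
python3 -m pendant '[{"translation":[19,-17,-1],"twist":[0,0,0.038],"grip":-0.5},{"translation":[19,-18,-1],"twist":[0,0,0.038],"grip":-0.5},{"translation":[18,-19,-1],"twist":[0,0,0.038],"grip":-0.5},{"translation":[17,-19,-1],"twist":[0,0,0.038],"grip":-0.5},{"translation":[17,-20,-1],"twist":[0,0,0.038],"grip":-0.5},{"translation":[16,-21,-1],"twist":[0,0,0.038],"grip":-0.5},{"translation":[15,-21,-1],"twist":[0,0,0.038],"grip":-0.5},{"translation":[14,-22,-1],"twist":[0,0,0.038],"grip":-0.5},{"translation":[0,0,0],"twist":[0,0,0],"grip":-0.5},{"translation":[0,0,0],"twist":[0,0,0],"grip":-0.5}]'
python3 - <<'E'
from h import *
plan(.5180,-.0397,.018,4.75)
p,d,i=grab("wrist");save(p,"w4.png")
E
```

```text
t: 25.4
tool_pos: [0.5256, -0.0366, 0.1674]
orientation: [3.138, 0.105, 0.006]
force: [-0.6, -0.7, -0.7]
opening: 0.0455
t 25.4 pos [ 0.5256 -0.0366  0.1674] F [-0.6 -0.7 -0.7] op 0.0455
[[0.998, 0.067, 0.004], [0.067, -0.998, -0.001], [0.004, 0.002, -1.0]] q [-1.660e-01 -4.200e-02  1.760e+00 -1.000e-03  1.420e+00  1.337e+00]
yaw 3.8 shift now [ -8.4   2.3 149.4] shift after turn [ -7.9   2.4 149.4] twist [ 0.002 -0.004 -0.016]
```

View pics/w4.png

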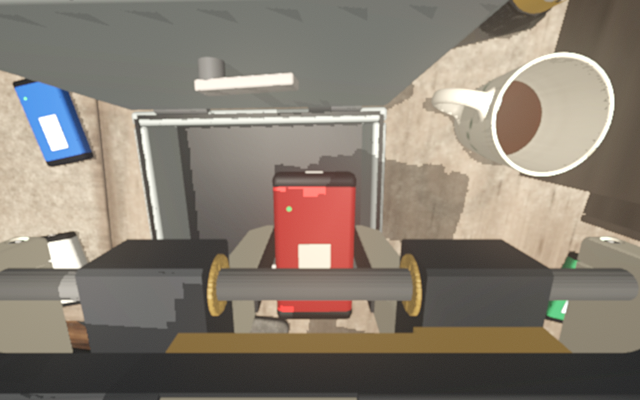

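The wrist view shows the red drive held straight at (315,240) above the open box, whose interior spans about 150–380 in x. Lowering it.

```bash
python3 -m pendant '[{"translation":[-8,2,0],"twist":[0,-0.004,-0.016],"grip":-0.5},{"translation":[0,0,20],"twist":[0,0,0],"grip":-0.5},{"translation":[0,0,30],"twist":[0,0,0],"grip":-0.5},{"translation":[0,0,30],"twist":[0,0,0],"grip":-0.5},{"translation":[0,0,30],"twist":[0,0,0],"grip":-0.5},{"translation":[0,0,20],"twist":[0,0,0],"grip":-0.5},{"translation":[0,0,5],"twist":[0,0,0],"grip":-0.5},{"translation":[0,0,0],"twist":[0,0,0],"grip":-0.5},{"translation":[0,0,0],"twist":[0,0,0],"grip":-0.5},{"translation":[0,0,0],"twist":[0,0,0],"grip":-0.5}]'
python3 - <<'E'
from h import *
plan(.5180,-.0397,.018,4.75)
E
```

```text
t: 26.45
tool_pos: [0.5135, -0.0495, 0.0319]
orientation: [3.134, 0.129, 0.003]
force: [-0.4, -0.8, -1.3]
opening: 0.0459
t 26.45 pos [ 0.5135 -0.0495  0.0319] F [-0.4 -0.8 -1.3] op 0.0459
[[0.997, 0.082, 0.002], [0.082, -0.997, -0.005], [0.002, 0.005, -1.0]] q [-0.192  0.079  1.901 -0.005  1.159  1.298]
yaw 4.7 shift now [ 5.2 -9.5 13.9] shift after turn [ 5.3 -9.4 13.9] twist [ 0.005 -0.002 -0.001]
```

```bash
python3 -m pendant '[{"translation":[3,-5,0],"twist":[0,0,0],"grip":-0.5},{"translation":[2,-3,0],"twist":[0,0,0],"grip":-0.5},{"translation":[0,0,6],"twist":[0,0,0],"grip":-0.5},{"translation":[0,0,6],"twist":[0,0,0],"grip":-0.5},{"translation":[0,0,0],"twist":[0,0,0],"grip":0.2},{"translation":[0,0,0],"twist":[0,0,0],"grip":0.25},{"translation":[0,0,0],"twist":[0,0,0],"grip":0.25},{"translation":[0,0,-20],"twist":[0,0,0],"grip":0.25},{"translation":[0,0,-40],"twist":[0,0,0],"grip":0.25},{"translation":[0,0,-40],"twist":[0,0,0],"grip":0.25}]'
python3 -m pendant '[{"translation":[0,0,-30],"twist":[0,0,0],"grip":1},{"translation":[0,0,-20],"twist":[0,0,0],"grip":1},{"translation":[0,0,0],"twist":[0,0,0],"grip":1},{"translation":[-10,20,0],"twist":[0,0,0],"grip":1},{"translation":[-15,30,0],"twist":[0,0,0],"grip":1},{"translation":[-15,40,0],"twist":[0,0,0],"grip":1},{"translation":[-15,40,0],"twist":[0,0,0],"grip":1},{"translation":[-15,40,0],"twist":[0,0,0],"grip":1},{"translation":[-10,40,0],"twist":[0,0,0],"grip":1},{"translation":[0,20,0],"twist":[0,0,0],"grip":1}]'
python3 - <<'E'
from h import *
drives()
path(.421,-.361,.12,-9,6)
E
```

```text
t: 27.45
tool_pos: [0.5146, -0.0392, 0.1174]
orientation: [3.136, 0.13, -0.011]
force: [-0.0, -0.8, -0.4]
opening: 0.0586
t: 28.45
tool_pos: [0.4536, -0.2797, 0.1697]
orientation: [3.137, 0.14, -0.0]
force: [0.3, 0.1, -0.4]
opening: 0.0928
(407.7, 253.3, 89.3, 46.0, np.float32(14.3), (253, 227)) hsv [102.   5. 246.]
(580.7, 244.1, 90.6, 45.7, np.float32(14.9), (257, 175)) hsv [108.  150.5 234. ]
t 28.5 pos [ 0.4537 -0.2814  0.1694] F [-2.9 -0.7 -0. ] op 0.0933
[[0.996, 0.088, -0.0], [0.088, -0.996, -0.002], [-0.001, 0.002, -1.0]] q [-0.65  -0.021  1.736 -0.002  1.426  0.833]
yaw 5.1 dist 99 tilt [-0.    -0.002] twist z/row 0.041
0 [-7. 13.  8.]
1 [-6. 13.  8.]
2 [-6. 13.  8.]
3 [-5. 13.  8.]
4 [-4. 14.  8.]
5 [-4. 14.  8.]
```

```bash
python3 -m pendant '[{"translation":[-10,10,0],"twist":[0,0,0.041],"grip":1},{"translation":[-10,10,0],"twist":[0,0,0.041],"grip":1},{"translation":[-10,10,0],"twist":[0,0,0.041],"grip":1},{"translation":[-10,10,0],"twist":[0,0,0.041],"grip":1},{"translation":[-10,10,0],"twist":[0,0,0.041],"grip":1},{"translation":[-10,10,0],"twist":[0,0,0.041],"grip":1},{"translation":[-10,5,0],"twist":[0,0,0],"grip":1},{"translation":[0,0,0],"twist":[0,0,0],"grip":1},{"translation":[0,0,0],"twist":[0,0,0],"grip":1},{"translation":[0,0,0],"twist":[0,0,0],"grip":1}]'
cat >> h.py <<'E'
def wdrive(box=(0,232,0,640)):
    p,d,i=grab("wrist"); Z=pts(d,i)[...,2]; hsv=cv2.cvtColor(p,cv2.COLOR_RGB2HSV)
    m=cv2.morphologyEx(((Z>.007)&(Z<.022)).astype(np.uint8),cv2.MORPH_OPEN,np.ones((5,5),np.uint8))
    b=np.zeros_like(m); b[box[0]:box[1],box[2]:box[3]]=1
    for c in wrect(m&b,i,.014,300): u,v=c[5]; print("w",c,hsv[v,u])
    return p,m
E
python3 - <<'E'
from h import *
wdrive(); plan(.421,-.361,.03,-9)
E
```

```text
t: 29.5
tool_pos: [0.3746, -0.3457, 0.1648]
orientation: [-3.127, 0.277, 0.007]
force: [0.6, 1.0, -0.2]
opening: 0.0927
w (330.1, -427.2, 70.9, 40.4, np.float32(81.4), (393, 218)) [ 19  35 220]
w (418.6, -362.7, 89.0, 44.9, np.float32(169.2), (321, 141)) [  0   0 255]
w (523.2, -100.4, 163.0, 13.0, np.float32(4.5), (44, 80)) [30 14 90]
t 29.55 pos [ 0.3747 -0.3457  0.1648] F [ 0.9 -1.1 -1.5] op 0.0927
[[0.984, -0.176, -0.004], [-0.176, -0.984, 0.002], [-0.005, -0.002, -1.0]] q [-0.845 -0.078  1.8   -0.002  1.425  0.903]
yaw -10.1 shift now [ 48.9   7.2 134.6] shift after turn [ 48.1   7.9 134.8] twist [-0.002  0.005 -0.02 ]
```

```bash
python3 -m pendant '[{"translation":[23,4,0],"twist":[0,0,0],"grip":0.6},{"translation":[23,4,0],"twist":[0,0,0],"grip":0.6},{"translation":[0,0,5],"twist":[0,0,0],"grip":0.6},{"translation":[0,0,30],"twist":[0,0,0],"grip":0.6},{"translation":[0,0,35],"twist":[0,0,0],"grip":0.6},{"translation":[0,0,30],"twist":[0,0,0],"grip":0.6},{"translation":[0,0,15],"twist":[0,0,0],"grip":0.6},{"translation":[0,0,0],"twist":[0,0,0],"grip":0.6},{"translation":[0,0,0],"twist":[0,0,0],"grip":0.6},{"translation":[0,0,0],"twist":[0,0,0],"grip":0.6}]'
python3 - <<'E'
from h import *
plan(.4195,-.362,.005,-10.1)
E
```

```text
t: 30.55
tool_pos: [0.4217, -0.3586, 0.0468]
orientation: [-3.129, 0.264, 0.005]
force: [0.6, -0.3, -0.7]
opening: 0.0743
t 30.55 pos [ 0.4217 -0.3586  0.0468] F [ 0.6 -0.3 -0.7] op 0.0743
[[0.986, -0.168, -0.003], [-0.168, -0.986, 0.002], [-0.003, -0.001, -1.0]] q [-7.970e-01  1.610e-01  1.781e+00 -1.000e-03  1.203e+00  9.430e-01]
yaw -9.7 shift now [-1.4  3.7 41.8] shift after turn [-1.5  3.7 41.8] twist [-0.001  0.003  0.008]
```

```bash
python3 -m pendant '[{"translation":[-1,4,0],"twist":[0,0,0.008],"grip":0.6},{"translation":[0,0,15],"twist":[0,0,0],"grip":0.6},{"translation":[0,0,17],"twist":[0,0,0],"grip":0.6},{"translation":[0,0,10],"twist":[0,0,0],"grip":0.5},{"translation":[0,0,0],"twist":[0,0,0],"grip":0.5},{"translation":[0,0,0],"twist":[0,0,0],"grip":-0.5},{"translation":[0,0,0],"twist":[0,0,0],"grip":-0.5},{"translation":[0,0,0],"twist":[0,0,0],"grip":-0.5},{"translation":[0,0,0],"twist":[0,0,0],"grip":-0.5},{"translation":[0,0,0],"twist":[0,0,0],"grip":-0.5}]'
python3 -m pendant '[{"translation":[0,0,0],"twist":[0,0,0],"grip":-0.5},{"translation":[0,0,-15],"twist":[0,0,0],"grip":-0.5},{"translation":[0,0,-30],"twist":[0,0,0],"grip":-0.5},{"translation":[0,0,-40],"twist":[0,0,0],"grip":-0.5},{"translation":[0,0,-40],"twist":[0,0,0],"grip":-0.5},{"translation":[0,0,-30],"twist":[0,0,0],"grip":-0.5},{"translation":[0,0,0],"twist":[0,0,0],"grip":-0.5},{"translation":[0,0,0],"twist":[0,0,0],"grip":-0.5},{"translation":[0,0,0],"twist":[0,0,0],"grip":-0.5},{"translation":[0,0,0],"twist":[0,0,0],"grip":-0.5}]'
python3 - <<'E'
from h import *
path(.518,-.0397,.16,4.75,10)
E
```

```text
t: 31.55
tool_pos: [0.423, -0.3664, 0.0078]
orientation: [3.124, -0.278, 0.007]
force: [0.5, -0.8, -1.4]
opening: 0.0459
t: 32.55
tool_pos: [0.4213, -0.3644, 0.1736]
orientation: [3.124, -0.278, 0.007]
force: [0.4, -0.8, -0.4]
opening: 0.0456
t 32.55 pos [ 0.4213 -0.3644  0.1736] F [ 0.4 -0.8 -0.4] op 0.0456
[[0.984, -0.177, 0.004], [-0.176, -0.984, -0.006], [0.005, 0.005, -1.0]] q [-8.040e-01  3.300e-02  1.674e+00 -1.000e-03  1.428e+00  9.440e-01]
yaw -10.2 dist 339 tilt [ 0.004 -0.006] twist z/row -0.026
0 [  4. -34.   1.]
1 [  5. -34.   1.]
2 [  6. -33.   1.]
3 [  6. -33.   1.]
4 [  7. -33.   1.]
5 [  8. -33.   1.]
6 [  9. -33.   1.]
7 [ 10. -32.   1.]
8 [ 11. -32.   1.]
9 [ 11. -32.   1.]
```

```bash
python3 -m pendant '[{"translation":[4,-38,1],"twist":[0,0,-0.029],"grip":-0.5},{"translation":[5,-38,1],"twist":[0,0,-0.029],"grip":-0.5},{"translation":[6,-38,1],"twist":[0,0,-0.029],"grip":-0.5},{"translation":[7,-37,1],"twist":[0,0,-0.029],"grip":-0.5},{"translation":[8,-37,1],"twist":[0,0,-0.029],"grip":-0.5},{"translation":[9,-36,1],"twist":[0,0,-0.029],"grip":-0.5},{"translation":[10,-36,1],"twist":[0,0,-0.029],"grip":-0.5},{"translation":[11,-36,1],"twist":[0,0,-0.029],"grip":-0.5},{"translation":[12,-36,1],"twist":[0,0,-0.029],"grip":-0.5},{"translation":[0,0,0],"twist":[0,0,0],"grip":-0.5}]'
python3 -m pendant '[{"translation":[0,0,0],"twist":[0,0,0],"grip":-0.5},{"translation":[0,0,0],"twist":[0,0,0],"grip":-0.5},{"translation":[0,0,0],"twist":[0,0,0],"grip":-0.5},{"translation":[0,0,0],"twist":[0,0,0],"grip":-0.5},{"translation":[0,0,0],"twist":[0,0,0],"grip":-0.5},{"translation":[0,0,0],"twist":[0,0,0],"grip":-0.5},{"translation":[0,0,0],"twist":[0,0,0],"grip":-0.5},{"translation":[0,0,0],"twist":[0,0,0],"grip":-0.5},{"translation":[0,0,0],"twist":[0,0,0],"grip":-0.5},{"translation":[0,0,0],"twist":[0,0,0],"grip":-0.5}]'
python3 - <<'E'
from h import *
plan(.5165,-.040,.04,4.75)
E
```

```text
t: 33.55
tool_pos: [0.5063, -0.0216, 0.1468]
orientation: [-3.132, -0.14, 0.032]
force: [-1.0, -0.7, -0.9]
opening: 0.0454
t: 34.55
tool_pos: [0.5038, -0.0256, 0.144]
orientation: [-3.133, -0.132, 0.04]
force: [0.0, -0.5, -0.4]
opening: 0.0456
t 34.55 pos [ 0.5038 -0.0256  0.144 ] F [ 0.  -0.5 -0.4] op 0.0456
[[0.996, 0.084, -0.026], [0.084, -0.996, 0.004], [-0.025, -0.007, -1.0]] q [-0.153 -0.054  1.816  0.     1.406  1.334]
yaw 4.8 shift now [ 14.   16.1 103.6] shift after turn [ 11.4  15.4 104. ] twist [-0.007  0.025  0.001]
```

```bash
python3 -m pendant '[{"translation":[6,7,0],"twist":[-0.007,0.025,0],"grip":-0.5},{"translation":[6,8,0],"twist":[0,0,0],"grip":-0.5},{"translation":[0,0,0],"twist":[0,0,0],"grip":-0.5},{"translation":[0,0,15],"twist":[0,0,0],"grip":-0.5},{"translation":[0,0,25],"twist":[0,0,0],"grip":-0.5},{"translation":[0,0,25],"twist":[0,0,0],"grip":-0.5},{"translation":[0,0,10],"twist":[0,0,0],"grip":-0.5},{"translation":[0,0,0],"twist":[0,0,0],"grip":-0.5},{"translation":[0,0,0],"twist":[0,0,0],"grip":-0.5},{"translation":[0,0,0],"twist":[0,0,0],"grip":-0.5}]'
python3 - <<'E'
from h import *
plan(.5165,-.040,.036,4.75)
E
```

```text
t: 35.55
tool_pos: [0.5185, -0.0411, 0.0642]
orientation: [3.138, 0.132, 0.003]
force: [0.6, 0.2, -0.7]
opening: 0.046
t 35.55 pos [ 0.5185 -0.0411  0.0642] F [ 0.6  0.2 -0.7] op 0.046
[[0.996, 0.084, 0.002], [0.084, -0.996, -0.001], [0.002, 0.001, -1.0]] q [-1.770e-01  4.600e-02  1.870e+00 -1.000e-03  1.224e+00  1.310e+00]
yaw 4.8 shift now [-1.9 -1.3 28.2] shift after turn [-1.9 -1.2 28.2] twist [ 0.001 -0.002  0.001]
```

```bash
python3 -m pendant '[{"translation":[-2,-1,14],"twist":[0,0,0],"grip":-0.5},{"translation":[0,0,12],"twist":[0,0,0],"grip":-0.5},{"translation":[0,0,0],"twist":[0,0,0],"grip":-0.5},{"translation":[0,0,0],"twist":[0,0,0],"grip":0.2},{"translation":[0,0,0],"twist":[0,0,0],"grip":0.25},{"translation":[0,0,0],"twist":[0,0,0],"grip":0.25},{"translation":[0,0,-15],"twist":[0,0,0],"grip":0.25},{"translation":[0,0,-30],"twist":[0,0,0],"grip":0.25},{"translation":[0,0,-40],"twist":[0,0,0],"grip":0.25},{"translation":[0,0,-40],"twist":[0,0,0],"grip":0.25}]'
python3 -m pendant '[{"translation":[0,0,-20],"twist":[0,0,0],"grip":1},{"translation":[0,0,0],"twist":[0,0,0],"grip":1},{"translation":[-2,-20,0],"twist":[0,0,0],"grip":1},{"translation":[-2,-40,0],"twist":[0,0,0],"grip":1},{"translation":[-2,-40,0],"twist":[0,0,0],"grip":1},{"translation":[-2,-40,0],"twist":[0,0,0],"grip":1},{"translation":[-2,-40,0],"twist":[0,0,0],"grip":1},{"translation":[-2,-40,0],"twist":[0,0,0],"grip":1},{"translation":[-2,-40,0],"twist":[0,0,0],"grip":1},{"translation":[0,-25,0],"twist":[0,0,0],"grip":1}]'
python3 - <<'E'
from h import *
p,m=wdrive(); save(p,"w5.png"); drives(); plan(.5807,.244,.15,15)
E
```

```text
t: 36.55
tool_pos: [0.5134, -0.0396, 0.1646]
orientation: [-3.138, -0.132, 0.006]
force: [0.9, -0.4, -0.3]
opening: 0.0583
t: 37.55
tool_pos: [0.4778, 0.2482, 0.192]
orientation: [3.134, 0.119, 0.017]
force: [0.6, 0.5, -0.3]
opening: 0.0927
w (433.8, 259.9, 46.1, 34.3, np.float32(102.1), (301, 219)) [ 21  29 152]
w (435.0, 552.2, 111.9, 15.5, np.float32(141.2), (56, 200)) [ 27 164 210]
w (517.7, -8.1, 178.5, 149.3, np.float32(94.8), (533, 162)) [24 25 51]
w (577.5, 243.7, 89.4, 45.4, np.float32(15.9), (324, 94)) [105  14 220]
w (575.9, 549.7, 145.3, 124.7, np.float32(4.4), (47, 76)) [ 51   8 214]
(585.2, 245.1, 81.2, 45.6, np.float32(16.7), (257, 171)) hsv [108. 154. 233.]
t 37.65 pos [0.4777 0.2486 0.1918] F [-0.3 -0.  -0. ] op 0.0931
[[0.997, 0.078, 0.011], [0.078, -0.997, -0.005], [0.01, 0.005, -1.0]] q [ 0.391 -0.029  1.703 -0.008  1.46   1.884]
yaw 4.5 shift now [101.9  12.4  42.9] shift after turn [98.3 31.1 41.8] twist [ 0.006 -0.01  -0.184]
```

View pics/w5.png

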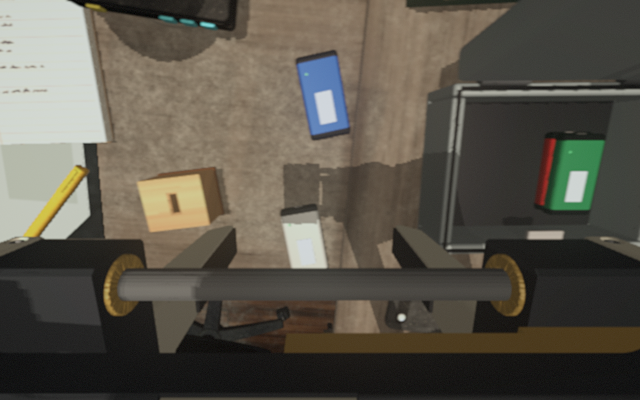

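The wrist view shows green stacked on red in the chest (573,172), with blue at (322,95), silver at (303,235) and the stand slot at (174,203). Going for blue.

```bash
python3 -m pendant '[{"translation":[17,4,0],"twist":[0,-0.01,-0.048],"grip":0.6},{"translation":[25,6,0],"twist":[0,0,-0.048],"grip":0.6},{"translation":[25,7,0],"twist":[0,0,-0.048],"grip":0.6},{"translation":[25,7,0],"twist":[0,0,-0.048],"grip":0.6},{"translation":[9,3,0],"twist":[0,0,0],"grip":0.6},{"translation":[0,0,20],"twist":[0,0,0],"grip":0.6},{"translation":[0,0,30],"twist":[0,0,0],"grip":0.6},{"translation":[0,0,30],"twist":[0,0,0],"grip":0.6},{"translation":[0,0,30],"twist":[0,0,0],"grip":0.6},{"translation":[0,0,10],"twist":[0,0,0],"grip":0.6}]'
python3 - <<'E'
from h import *
plan(.579,.244,.005,15.5)
E
```

```text
t: 38.65
tool_pos: [0.5836, 0.23, 0.0658]
orientation: [3.104, 0.42, -0.006]
force: [-1.5, 0.5, -0.0]
opening: 0.0743
t 38.65 pos [0.5836 0.23   0.0658] F [-1.5  0.5 -0. ] op 0.0743
[[0.964, 0.266, -0.002], [0.266, -0.964, -0.009], [-0.005, 0.008, -1.0]] q [ 0.299  0.325  1.55  -0.009  1.271  1.603]
yaw 15.4 shift now [ -0.4 -15.2  60.7] shift after turn [ -0.7 -14.7  60.8] twist [ 0.008  0.005 -0.001]
```

```bash
python3 -m pendant '[{"translation":[0,-8,0],"twist":[0.008,0.005,0],"grip":0.6},{"translation":[0,-6,0],"twist":[0,0,0],"grip":0.6},{"translation":[0,0,10],"twist":[0,0,0],"grip":0.6},{"translation":[0,0,20],"twist":[0,0,0],"grip":0.6},{"translation":[0,0,15],"twist":[0,0,0],"grip":0.6},{"translation":[0,0,5],"twist":[0,0,0],"grip":0.6},{"translation":[0,0,0],"twist":[0,0,0],"grip":0.6},{"translation":[0,0,0],"twist":[0,0,0],"grip":0.6},{"translation":[0,0,0],"twist":[0,0,0],"grip":0.6},{"translation":[0,0,0],"twist":[0,0,0],"grip":0.6}]'
python3 - <<'E'
from h import *
plan(.579,.244,.005,15.5)
E
```

```text
t: 39.65
tool_pos: [0.5835, 0.2463, 0.0208]
orientation: [-3.111, -0.419, -0.015]
force: [0.9, 0.2, 0.6]
opening: 0.0745
t 39.65 pos [0.5835 0.2463 0.0208] F [0.9 0.2 0.6] op 0.0745
[[0.964, 0.265, 0.009], [0.265, -0.964, 0.003], [0.01, -0.001, -1.0]] q [0.318 0.379 1.572 0.    1.18  1.621]
yaw 15.3 shift now [-5.1  1.  15.8] shift after turn [-4.9  1.  15.8] twist [-0.001 -0.01  -0.003]
```

```bash
python3 -m pendant '[{"translation":[-4,1,0],"twist":[0,-0.01,0],"grip":0.6},{"translation":[0,0,9],"twist":[0,0,0],"grip":0.6},{"translation":[0,0,5],"twist":[0,0,0],"grip":-0.5},{"translation":[0,0,0],"twist":[0,0,0],"grip":-0.5},{"translation":[0,0,0],"twist":[0,0,0],"grip":-0.5},{"translation":[0,0,0],"twist":[0,0,0],"grip":-0.5},{"translation":[0,0,0],"twist":[0,0,0],"grip":-0.5},{"translation":[0,0,0],"twist":[0,0,0],"grip":-0.5},{"translation":[0,0,0],"twist":[0,0,0],"grip":-0.5},{"translation":[0,0,0],"twist":[0,0,0],"grip":-0.5}]'
python3 -m pendant '[{"translation":[0,0,-15],"twist":[0,0,0],"grip":-0.5},{"translation":[0,0,-30],"twist":[0,0,0],"grip":-0.5},{"translation":[0,0,-40],"twist":[0,0,0],"grip":-0.5},{"translation":[0,0,-40],"twist":[0,0,0],"grip":-0.5},{"translation":[0,0,-30],"twist":[0,0,0],"grip":-0.5},{"translation":[-15,0,0],"twist":[0,0,0],"grip":-0.5},{"translation":[-20,0,0],"twist":[0,0,0],"grip":-0.5},{"translation":[-15,0,0],"twist":[0,0,0],"grip":-0.5},{"translation":[0,0,0],"twist":[0,0,0],"grip":-0.5},{"translation":[0,0,0],"twist":[0,0,0],"grip":-0.5}]'
python3 - <<'E'
from h import *
path(.510,.058,.15,4.75,6)
E
```

```text
t: 40.65
tool_pos: [0.5801, 0.2441, 0.0063]
orientation: [-3.113, -0.419, -0.0]
force: [-0.1, 0.4, -0.5]
opening: 0.0457
t: 41.65
tool_pos: [0.5323, 0.231, 0.1802]
orientation: [-3.111, -0.419, -0.016]
force: [1.4, 0.2, -1.1]
opening: 0.0452
t 41.65 pos [0.5323 0.231  0.1802] F [ 1.4  0.2 -1.1] op 0.0452
[[0.964, 0.265, 0.01], [0.264, -0.964, 0.004], [0.01, -0.001, -1.0]] q [3.200e-01 8.700e-02 1.605e+00 1.000e-03 1.439e+00 1.624e+00]
yaw 15.3 dist 177 tilt [0.01  0.004] twist z/row 0.031
0 [-11.  27.   5.]
1 [-10.  27.   5.]
2 [-10.  27.   5.]
3 [-9. 28.  5.]
4 [-8. 28.  5.]
5 [-7. 28.  5.]
```

```bash
python3 -m pendant '[{"translation":[-11,27,3],"twist":[0,-0.01,0.031],"grip":-0.5},{"translation":[-10,27,3],"twist":[0,0,0.031],"grip":-0.5},{"translation":[-10,27,3],"twist":[0,0,0.031],"grip":-0.5},{"translation":[-9,28,3],"twist":[0,0,0.031],"grip":-0.5},{"translation":[-8,28,3],"twist":[0,0,0.031],"grip":-0.5},{"translation":[-7,28,3],"twist":[0,0,0.031],"grip":-0.5},{"translation":[0,0,0],"twist":[0,0,0],"grip":-0.5},{"translation":[0,0,0],"twist":[0,0,0],"grip":-0.5},{"translation":[0,0,0],"twist":[0,0,0],"grip":-0.5},{"translation":[0,0,0],"twist":[0,0,0],"grip":-0.5}]'
python3 - <<'E'
from h import *
plan(.510,.058,.018,4.75)
E
```

```text
t: 42.65
tool_pos: [0.5143, 0.0546, 0.1648]
orientation: [-3.136, -0.121, -0.007]
force: [-0.4, 0.1, -1.1]
opening: 0.0456
t 42.65 pos [0.5143 0.0546 0.1648] F [-0.4  0.1 -1.1] op 0.0456
[[0.997, 0.077, 0.004], [0.077, -0.997, 0.003], [0.005, -0.003, -1.0]] q [ 0.004 -0.068  1.79   0.003  1.415  1.498]
yaw 4.4 shift now [ -4.7  -3.4 146.8] shift after turn [ -4.   -3.8 146.8] twist [-0.003 -0.005 -0.006]
```

```bash
python3 -m pendant '[{"translation":[-4,-4,0],"twist":[0,-0.005,-0.006],"grip":-0.5},{"translation":[0,0,15],"twist":[0,0,0],"grip":-0.5},{"translation":[0,0,25],"twist":[0,0,0],"grip":-0.5},{"translation":[0,0,30],"twist":[0,0,0],"grip":-0.5},{"translation":[0,0,25],"twist":[0,0,0],"grip":-0.5},{"translation":[0,0,10],"twist":[0,0,0],"grip":-0.5},{"translation":[0,0,0],"twist":[0,0,0],"grip":-0.5},{"translation":[0,0,0],"twist":[0,0,0],"grip":-0.5},{"translation":[0,0,0],"twist":[0,0,0],"grip":-0.5},{"translation":[0,0,0],"twist":[0,0,0],"grip":-0.5}]'
python3 - <<'E'
from h import *
plan(.510,.058,.018,4.75)
E
```

```text
t: 43.65
tool_pos: [0.5103, 0.0636, 0.0553]
orientation: [-3.135, -0.143, -0.003]
force: [-0.5, 0.8, 0.0]
opening: 0.0458
t 43.65 pos [0.5103 0.0636 0.0553] F [-0.5  0.8  0. ] op 0.0458
[[0.996, 0.091, 0.002], [0.091, -0.996, 0.003], [0.002, -0.003, -1.0]] q [0.022 0.042 1.892 0.004 1.206 1.5  ]
yaw 5.2 shift now [-0.9  5.7 37.2] shift after turn [-0.8  5.6 37.3] twist [-0.003 -0.002  0.009]
```

```bash
python3 -m pendant '[{"translation":[0,5,0],"twist":[0,0,0.005],"grip":-0.5},{"translation":[0,0,12],"twist":[0,0,0],"grip":-0.5},{"translation":[0,0,14],"twist":[0,0,0],"grip":-0.5},{"translation":[0,0,8],"twist":[0,0,0],"grip":-0.5},{"translation":[0,0,2],"twist":[0,0,0],"grip":-0.5},{"translation":[0,0,0],"twist":[0,0,0],"grip":0.2},{"translation":[0,0,0],"twist":[0,0,0],"grip":0.25},{"translation":[0,0,0],"twist":[0,0,0],"grip":0.25},{"translation":[0,0,-20],"twist":[0,0,0],"grip":0.25},{"translation":[0,0,-40],"twist":[0,0,0],"grip":0.25}]'
python3 -m pendant '[{"translation":[0,0,-40],"twist":[0,0,0],"grip":1},{"translation":[0,0,-40],"twist":[0,0,0],"grip":1},{"translation":[0,0,-10],"twist":[0,0,0],"grip":1},{"translation":[-15,-20,0],"twist":[0,0,-0.02],"grip":1},{"translation":[-20,-30,0],"twist":[0,0,-0.02],"grip":1},{"translation":[-25,-35,0],"twist":[0,0,-0.02],"grip":1},{"translation":[-25,-35,0],"twist":[0,0,-0.02],"grip":1},{"translation":[-25,-35,0],"twist":[0,0,-0.02],"grip":1},{"translation":[-20,-30,0],"twist":[0,0,-0.02],"grip":1},{"translation":[0,0,0],"twist":[0,0,0],"grip":1}]'
python3 - <<'E'
from h import *
wdrive(); drives(); plan(.4085,.2534,.03,14.3)
E
```

```text
t: 44.65
tool_pos: [0.5075, 0.0578, 0.0735]
orientation: [-3.135, -0.134, 0.008]
force: [0.4, -0.0, -0.6]
opening: 0.0579
t: 45.65
tool_pos: [0.3532, 0.2274, 0.1749]
orientation: [-3.121, -0.324, -0.019]
force: [-0.0, -0.1, 0.8]
opening: 0.093
w (351.8, 74.6, 134.2, 35.8, np.float32(101.9), (439, 220)) [19 50 71]
w (481.7, -81.0, 56.8, 39.5, np.float32(6.5), (622, 136)) [43 31 57]
w (404.7, 252.6, 89.3, 45.4, np.float32(14.1), (300, 135)) [105  10 251]
w (440.0, 546.0, 92.6, 16.5, np.float32(141.4), (25, 41)) [ 27 158 236]
w (520.2, 8.2, 148.2, 143.9, np.float32(4.8), (551, 68)) [110  22  70]
t 45.75 pos [0.3554 0.2254 0.1751] F [ 0.2  0.4 -0.6] op 0.0931
[[0.979, 0.203, 0.013], [0.203, -0.979, 0.004], [0.013, -0.001, -1.0]] q [ 4.450e-01 -3.690e-01  2.027e+00 -2.000e-03  1.470e+00  1.811e+00]
yaw 11.7 shift now [ 55.7 -16.4 145.8] shift after turn [ 58.3 -14.  145.1] twist [-0.001 -0.013 -0.045]
```

```bash
python3 -m pendant '[{"translation":[20,-6,0],"twist":[0,-0.013,-0.045],"grip":0.6},{"translation":[27,-7,0],"twist":[0,0,0],"grip":0.6},{"translation":[10,-2,0],"twist":[0,0,0],"grip":0.6},{"translation":[0,0,10],"twist":[0,0,0],"grip":0.6},{"translation":[0,0,30],"twist":[0,0,0],"grip":0.6},{"translation":[0,0,40],"twist":[0,0,0],"grip":0.6},{"translation":[0,0,35],"twist":[0,0,0],"grip":0.6},{"translation":[0,0,0],"twist":[0,0,0],"grip":0.6},{"translation":[0,0,0],"twist":[0,0,0],"grip":0.6},{"translation":[0,0,0],"twist":[0,0,0],"grip":0.6}]'
python3 - <<'E'
from h import *
plan(.407,.253,.005,14.3)
E
```

```text
t: 46.75
tool_pos: [0.4151, 0.2448, 0.0554]
orientation: [3.118, 0.373, 0.002]
force: [-0.0, -0.1, 0.1]
opening: 0.0743
t 46.75 pos [0.4151 0.2448 0.0554] F [-0.  -0.1  0.1] op 0.0743
[[0.972, 0.236, 0.002], [0.236, -0.972, -0.002], [0.001, 0.002, -1.0]] q [ 0.428 -0.045  1.978 -0.002  1.207  1.762]
yaw 13.6 shift now [ -6.  -10.   50.3] shift after turn [ -5.8 -10.   50.4] twist [ 0.002 -0.001 -0.012]
```

```bash
python3 -m pendant '[{"translation":[-6,-8,0],"twist":[0,0,-0.01],"grip":0.6},{"translation":[0,-2,0],"twist":[0,0,0],"grip":0.6},{"translation":[0,0,12],"twist":[0,0,0],"grip":0.6},{"translation":[0,0,15],"twist":[0,0,0],"grip":0.6},{"translation":[0,0,8],"twist":[0,0,0],"grip":0.6},{"translation":[0,0,0],"twist":[0,0,0],"grip":0.6},{"translation":[0,0,0],"twist":[0,0,0],"grip":0.6},{"translation":[0,0,0],"twist":[0,0,0],"grip":0.6},{"translation":[0,0,0],"twist":[0,0,0],"grip":0.6},{"translation":[0,0,0],"twist":[0,0,0],"grip":0.6}]'
python3 - <<'E'
from h import *
plan(.407,.253,.005,14.3)
E
```

```text
t: 47.75
tool_pos: [0.4116, 0.2569, 0.0257]
orientation: [-3.115, -0.392, -0.022]
force: [0.1, -0.2, -0.1]
opening: 0.0741
t 47.75 pos [0.4116 0.2569 0.0257] F [ 0.1 -0.2 -0.1] op 0.0741
[[0.969, 0.247, 0.013], [0.247, -0.969, 0.004], [0.014, -0.001, -1.0]] q [ 0.454 -0.004  2.    -0.002  1.132  1.776]
yaw 14.3 shift now [-5.7  2.7 20.6] shift after turn [-5.4  2.7 20.7] twist [-0.001 -0.014  0.001]
```

```bash
python3 -m pendant '[{"translation":[-4,2,0],"twist":[0,-0.014,0],"grip":0.6},{"translation":[0,0,10],"twist":[0,0,0],"grip":0.6},{"translation":[0,0,8],"twist":[0,0,0],"grip":0.6},{"translation":[0,0,2],"twist":[0,0,0],"grip":0.6},{"translation":[0,0,0],"twist":[0,0,0],"grip":-0.5},{"translation":[0,0,0],"twist":[0,0,0],"grip":-0.5},{"translation":[0,0,0],"twist":[0,0,0],"grip":-0.5},{"translation":[0,0,0],"twist":[0,0,0],"grip":-0.5},{"translation":[0,0,0],"twist":[0,0,0],"grip":-0.5},{"translation":[0,0,0],"twist":[0,0,0],"grip":-0.5}]'
python3 -m pendant '[{"translation":[0,0,0],"twist":[0,0,0],"grip":-0.5},{"translation":[0,0,-15],"twist":[0,0,0],"grip":-0.5},{"translation":[0,0,-30],"twist":[0,0,0],"grip":-0.5},{"translation":[0,0,-40],"twist":[0,0,0],"grip":-0.5},{"translation":[0,0,-40],"twist":[0,0,0],"grip":-0.5},{"translation":[0,0,-30],"twist":[0,0,0],"grip":-0.5},{"translation":[0,0,0],"twist":[0,0,0],"grip":-0.5},{"translation":[0,0,0],"twist":[0,0,0],"grip":-0.5},{"translation":[0,0,0],"twist":[0,0,0],"grip":-0.5},{"translation":[0,0,0],"twist":[0,0,0],"grip":-0.5}]'
python3 - <<'E'
from h import *
path(.510,.058,.15,4.75,8)
E
```

```text
t: 48.75
tool_pos: [0.4081, 0.2537, 0.0041]
orientation: [-3.116, -0.391, 0.001]
force: [0.4, -1.0, -0.7]
opening: 0.0457
t: 49.75
tool_pos: [0.4055, 0.2523, 0.1612]
orientation: [3.116, 0.391, -0.011]
force: [0.3, 0.1, -0.9]
opening: 0.0452
t 49.75 pos [0.4055 0.2523 0.1612] F [ 0.3  0.1 -0.9] op 0.0452
[[0.969, 0.247, -0.007], [0.247, -0.969, -0.002], [-0.007, 0.0, -1.0]] q [ 4.490e-01 -1.650e-01  1.886e+00  1.000e-03  1.428e+00  1.769e+00]
yaw 14.3 dist 221 tilt [-0.007 -0.002] twist z/row 0.021
0 [ 7. 27.  1.]
1 [ 7. 27.  1.]
2 [ 8. 26.  1.]
3 [ 8. 26.  1.]
4 [ 9. 26.  1.]
5 [ 9. 26.  1.]
6 [10. 26.  1.]
7 [10. 26.  1.]
```

```bash
python3 -m pendant '[{"translation":[7,27,-1],"twist":[0,0,0.021],"grip":-0.5},{"translation":[7,27,-1],"twist":[0,0,0.021],"grip":-0.5},{"translation":[8,26,-1],"twist":[0,0,0.021],"grip":-0.5},{"translation":[8,26,-1],"twist":[0,0,0.021],"grip":-0.5},{"translation":[9,26,-1],"twist":[0,0,0.021],"grip":-0.5},{"translation":[9,26,-1],"twist":[0,0,0.021],"grip":-0.5},{"translation":[10,26,0],"twist":[0,0,0.021],"grip":-0.5},{"translation":[10,26,0],"twist":[0,0,0.021],"grip":-0.5},{"translation":[0,0,0],"twist":[0,0,0],"grip":-0.5},{"translation":[0,0,0],"twist":[0,0,0],"grip":-0.5}]'
python3 - <<'E'
from h import *
plan(.510,.058,.06,4.75)
E
```

```text
t: 50.75
tool_pos: [0.5028, 0.0488, 0.1494]
orientation: [3.134, 0.121, -0.054]
force: [0.6, 0.2, -1.1]
opening: 0.0456
t 50.75 pos [0.5028 0.0488 0.1494] F [ 0.6  0.2 -1.1] op 0.0456
[[0.996, 0.077, -0.034], [0.077, -0.997, -0.006], [-0.034, 0.003, -0.999]] q [-1.000e-03 -4.800e-02  1.799e+00 -6.000e-03  1.424e+00  1.494e+00]
yaw 4.4 shift now [11.  -8.9 89.1] shift after turn [ 7.9 -8.6 89.4] twist [ 0.003  0.034 -0.006]
```

```bash
python3 -m pendant '[{"translation":[4,-4,0],"twist":[0,0.034,-0.006],"grip":-0.5},{"translation":[4,-4,0],"twist":[0,0,0],"grip":-0.5},{"translation":[0,0,0],"twist":[0,0,0],"grip":-0.5},{"translation":[0,0,15],"twist":[0,0,0],"grip":-0.5},{"translation":[0,0,30],"twist":[0,0,0],"grip":-0.5},{"translation":[0,0,25],"twist":[0,0,0],"grip":-0.5},{"translation":[0,0,10],"twist":[0,0,0],"grip":-0.5},{"translation":[0,0,0],"twist":[0,0,0],"grip":-0.5},{"translation":[0,0,0],"twist":[0,0,0],"grip":-0.5},{"translation":[0,0,0],"twist":[0,0,0],"grip":-0.5}]'
python3 - <<'E'
from h import *
plan(.510,.058,.036,4.75)
E
```

```text
t: 51.75
tool_pos: [0.5063, 0.0615, 0.0617]
orientation: [3.136, 0.14, -0.013]
force: [1.0, -0.7, 0.0]
opening: 0.0456
t 51.75 pos [0.5063 0.0615 0.0617] F [ 1.  -0.7  0. ] op 0.0456
[[0.996, 0.089, -0.008], [0.089, -0.996, -0.003], [-0.008, 0.002, -1.0]] q [ 0.022  0.032  1.889 -0.003  1.228  1.505]
yaw 5.1 shift now [ 3.5  3.8 25.7] shift after turn [ 3.4  3.8 25.7] twist [0.002 0.008 0.006]
```

```bash
python3 -m pendant '[{"translation":[3,4,0],"twist":[0,0.008,0.005],"grip":-0.5},{"translation":[0,0,12],"twist":[0,0,0],"grip":-0.5},{"translation":[0,0,12],"twist":[0,0,0],"grip":-0.5},{"translation":[0,0,0],"twist":[0,0,0],"grip":-0.5},{"translation":[0,0,0],"twist":[0,0,0],"grip":0.2},{"translation":[0,0,0],"twist":[0,0,0],"grip":0.25},{"translation":[0,0,0],"twist":[0,0,0],"grip":0.25},{"translation":[0,0,-15],"twist":[0,0,0],"grip":0.25},{"translation":[0,0,-30],"twist":[0,0,0],"grip":0.25},{"translation":[0,0,-40],"twist":[0,0,0],"grip":0.25}]'
python3 -m pendant '[{"translation":[0,0,-40],"twist":[0,0,0],"grip":0},{"translation":[-15,10,-40],"twist":[0,0,0],"grip":-0.4},{"translation":[-25,15,-40],"twist":[0,0,0],"grip":-0.4},{"translation":[-25,15,-40],"twist":[0,0,0],"grip":-0.4},{"translation":[-15,10,-10],"twist":[0,0,0],"grip":-0.4},{"translation":[0,0,0],"twist":[0,0,0],"grip":-0.4},{"translation":[0,0,0],"twist":[0,0,0],"grip":-0.4},{"translation":[0,0,0],"twist":[0,0,0],"grip":-0.4},{"translation":[0,0,0],"twist":[0,0,0],"grip":-0.4},{"translation":[0,0,0],"twist":[0,0,0],"grip":-0.4}]'
python3 - <<'E'
from h import *
st()
p,d,i=grab("wrist");save(p,"w6.png"); grab
p,d,i=grab("side");cv2.imwrite("pics/side2.png",p[100:320,180:460,::-1].repeat(2,0).repeat(2,1)); np.savez("side2.npz",d=d,p=p)
E
```

```text
t: 52.75
tool_pos: [0.5075, 0.0574, 0.1219]
orientation: [3.137, 0.131, -0.008]
force: [-0.1, 0.4, 0.8]
opening: 0.0581
t: 53.75
tool_pos: [0.4341, 0.0025, 0.3113]
orientation: [3.135, 0.134, 0.024]
force: [-0.6, 0.1, -0.3]
opening: 0.028
t 53.75 pos [0.4341 0.0025 0.3113] F [-0.6  0.1 -0.3] op 0.028
[[0.996, 0.086, 0.015], [0.086, -0.996, -0.003], [0.015, 0.005, -1.0]] q [-0.111 -0.363  1.777 -0.002  1.712  1.374]
```

View pics/w6.png

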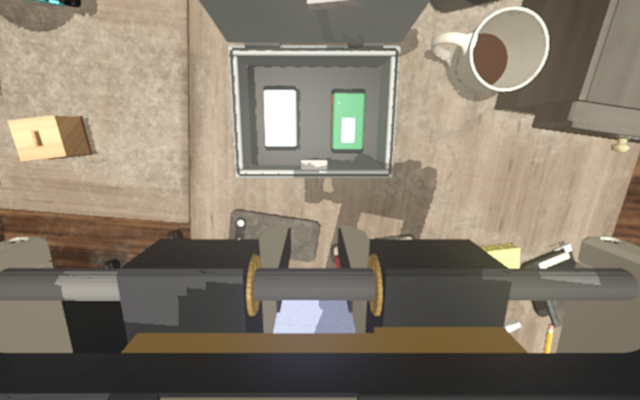

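The wrist view shows both stacks flat inside the chest, silver (on blue) at (281,117) and green (on red) at (348,120). Nothing is sticking up, and the mug is standing at (495,50). Now back to the handle to shut the lid.

```bash
python3 -m pendant '[{"translation":[0,0,0],"twist":[0,0,-0.145],"grip":-0.55},{"translation":[0,0,0],"twist":[0,0,-0.145],"grip":-0.55},{"translation":[0,0,0],"twist":[0,0,-0.145],"grip":-0.55},{"translation":[0,0,0],"twist":[0,0,-0.145],"grip":-0.55},{"translation":[0,0,0],"twist":[0,0,-0.145],"grip":-0.55},{"translation":[0,0,0],"twist":[0,0,-0.145],"grip":-0.55},{"translation":[0,0,0],"twist":[0,0,-0.145],"grip":-0.55},{"translation":[0,0,0],"twist":[0,0,-0.145],"grip":-0.55},{"translation":[0,0,0],"twist":[0,0,-0.145],"grip":-0.55},{"translation":[0,0,0],"twist":[0,0,-0.145],"grip":-0.55}]' 40
python3 - <<'E'
from h import *
path(.680,.0228,.30,94.75,7)
# handle location from side cam depth: points high behind the lid
i=robot.camera_info("side");P=pts(np.load("side2.npz")["d"],i)
m=(P[...,0]>.55)&(P[...,0]<.8)&(abs(P[...,1])<.15)&(P[...,2]>.2)&(P[...,2]<.27); q=P[m]; print(len(q),np.round(np.percentile(q,[2,50,98],axis=0),3).tolist())
E
```

```text
t: 54.85
tool_pos: [0.433, 0.0042, 0.3042]
orientation: [2.207, 2.234, -0.0]
force: [-0.4, -0.4, 0.1]
opening: 0.0212
t 54.85 pos [0.433  0.0042 0.3042] F [-0.4 -0.4  0.1] op 0.0212
[[-0.012, 1.0, 0.001], [1.0, 0.012, -0.001], [-0.001, 0.001, -1.0]] q [-1.080e-01 -3.510e-01  1.781e+00 -1.000e-03  1.711e+00 -1.200e-01]
yaw 90.7 dist 248 tilt [ 0.001 -0.001] twist z/row -0.010
0 [ 2. 35.  1.]
1 [ 2. 35.  1.]
2 [ 2. 35.  1.]
3 [ 1. 35.  1.]
4 [ 1. 35.  1.]
5 [ 0. 35.  1.]
6 [ 0. 35.  1.]
796 [[0.611, -0.146, 0.201], [0.627, 0.035, 0.226], [0.764, 0.13, 0.252]]
```

```bash
python3 -m pendant '[{"translation":[2,25,0],"twist":[0,0,-0.01],"grip":-0.55},{"translation":[2,35,0],"twist":[0,0,-0.01],"grip":-0.55},{"translation":[2,35,0],"twist":[0,0,-0.01],"grip":-0.55},{"translation":[1,35,0],"twist":[0,0,-0.01],"grip":-0.55},{"translation":[1,35,0],"twist":[0,0,-0.01],"grip":-0.55},{"translation":[0,35,0],"twist":[0,0,-0.01],"grip":-0.55},{"translation":[0,35,0],"twist":[0,0,-0.01],"grip":-0.55},{"translation":[0,10,0],"twist":[0,0,0],"grip":-0.55},{"translation":[0,0,0],"twist":[0,0,0],"grip":-0.55},{"translation":[0,0,0],"twist":[0,0,0],"grip":-0.55}]'
python3 - <<'E'
from h import *
plan(.680,.0228,.27,94.75)
p,d,i=grab("wrist");save(p,"w7.png");np.savez("w7.npz",p=p,d=d,M=i["cam_to_world"])
P=pts(d,i);q=P[(P[...,2]>.18)&(P[...,2]<.255)&(P[...,0]>.6)&(P[...,0]<.72)&(abs(P[...,1]-.02)<.13)];print(len(q),np.round(np.percentile(q,[2,50,98],axis=0),3).tolist())
E
```

```text
t: 55.85
tool_pos: [0.6856, 0.028, 0.292]
orientation: [-2.109, -2.316, 0.015]
force: [-1.3, 0.1, -0.4]
opening: 0.0207
t 55.85 pos [0.6856 0.028  0.292 ] F [-1.3  0.1 -0.4] op 0.0207
[[-0.093, 0.996, -0.013], [0.996, 0.093, -0.001], [0.0, -0.013, -1.0]] q [-3.300e-02  3.670e-01  1.080e+00 -1.000e-03  1.707e+00 -1.270e-01]
yaw 95.4 shift now [-4.7 -5.8 22.1] shift after turn [-4.7 -6.  22. ] twist [-0.013 -0.     0.011]
9583 [[0.609, -0.018, 0.19], [0.639, 0.059, 0.236], [0.685, 0.124, 0.239]]
```

View pics/w7.png

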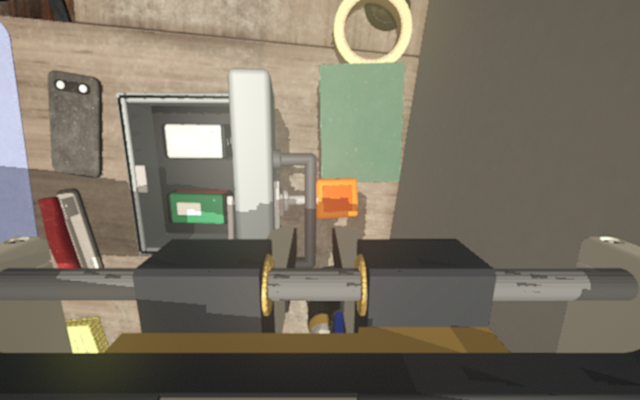

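The wrist view shows the handle bar at column 310, rows 155–265, with the lid edge at 230–272 and the key head at (337,198) still in the lock. I'm taking the bar's position from depth.

Run:
```python
from h import *
z=np.load("w7.npz");i=robot.camera_info("wrist");i["cam_to_world"]=z["M"];P=pts(z["d"],i)
for v in(175,195,215,228): print(v,[np.round(P[v,u],3).tolist() for u in(306,309,312)])
print(np.round(P[150,240:275:6],3).tolist(), np.round(P[198,325:355:8],3).tolist())
lidplan([1.6,1.7])
```

```text
175 [[0.676, 0.054, 0.222], [0.678, 0.055, 0.224], [0.68, 0.055, 0.223]]
195 [[0.677, 0.038, 0.222], [0.679, 0.039, 0.224], [0.682, 0.039, 0.223]]
215 [[0.679, 0.022, 0.224], [0.681, 0.022, 0.223], [0.683, 0.022, 0.223]]
228 [[0.679, 0.01, 0.223], [0.682, 0.011, 0.224], [0.684, 0.011, 0.223]]
[[0.626, 0.071, 0.238], [0.63, 0.071, 0.238], [0.635, 0.072, 0.236], [0.639, 0.072, 0.236], [0.643, 0.072, 0.236], [0.647, 0.073, 0.233]] [[0.695, 0.025, 0.173], [0.703, 0.026, 0.173], [0.711, 0.026, 0.17], [0.719, 0.026, 0.167]]
r 250.7 theta 1.537
theta 1.60 dy -17.0 dz 81.9
theta 1.70 dy -1.8 dz 89.2
```

```bash
python3 -m pendant '[{"translation":[-5,-4.5,0],"twist":[-0.013,0,0.011],"grip":-0.55},{"translation":[0,0,0],"twist":[0,0,0],"grip":-0.55},{"translation":[0,0,20],"twist":[0,0,0],"grip":-0.55},{"translation":[0,0,20],"twist":[0,0,0],"grip":-0.55},{"translation":[0,0,10],"twist":[0,0,0],"grip":-0.55},{"translation":[0,0,0],"twist":[0,0,0],"grip":-0.55},{"translation":[0,0,0],"twist":[0,0,0],"grip":-0.55},{"translation":[0,0,0],"twist":[0,0,0],"grip":-0.55},{"translation":[0,0,0],"twist":[0,0,0],"grip":-0.55},{"translation":[0,0,0],"twist":[0,0,0],"grip":-0.55}]'
python3 -c "
from h import *
plan(.681,.0228,.2035,94.75)"
```

```text
t: 56.9
tool_pos: [0.6796, 0.0231, 0.2488]
orientation: [2.123, 2.307, 0.009]
force: [0.2, -0.5, 0.2]
opening: 0.021
t 56.9 pos [0.6796 0.0231 0.2488] F [ 0.2 -0.5  0.2] op 0.021
[[-0.083, 0.997, 0.008], [0.997, 0.083, 0.0], [-0.001, 0.008, -1.0]] q [-0.042  0.33   1.203  0.     1.6   -0.125]
yaw 94.8 shift now [-0.4  1.  45.3] shift after turn [-0.4  1.3 45.3] twist [0.008 0.001 0.   ]
```

```bash
python3 -m pendant '[{"translation":[0,1,10],"twist":[0.008,0,0],"grip":-0.55},{"translation":[0,0,15],"twist":[0,0,0],"grip":-0.55},{"translation":[0,0,15],"twist":[0,0,0],"grip":-0.55},{"translation":[0,0,6],"twist":[0,0,0],"grip":-0.55},{"translation":[0,0,0],"twist":[0,0,0],"grip":-0.55},{"translation":[0,0,0],"twist":[0,0,0],"grip":-1},{"translation":[0,0,0],"twist":[0,0,0],"grip":-1},{"translation":[0,0,0],"twist":[0,0,0],"grip":-1},{"translation":[0,0,0],"twist":[0,0,0],"grip":-1},{"translation":[0,0,0],"twist":[0,0,0],"grip":-1}]' 45
python3 -c "
from h import *
plan(.681,.0228,.2035,94.75); lidplan(np.arange(1.6,0.75,-.1))"
```

```text
t: 57.9
tool_pos: [0.6808, 0.0232, 0.1972]
orientation: [-2.127, -2.311, 0.002]
force: [1.8, 0.2, -2.4]
opening: 0.0088
t 57.9 pos [0.6808 0.0232 0.1972] F [ 1.8  0.2 -2.4] op 0.0088
[[-0.083, 0.997, -0.001], [0.997, 0.083, -0.0], [-0.0, -0.001, -1.0]] q [-0.041  0.36   1.26  -0.     1.523 -0.124]
yaw 94.8 shift now [-0.4  0.2 -6.3] shift after turn [-0.4  0.2 -6.3] twist [-0.001  0.     0.   ]
r 161.5 theta 1.699
theta 1.60 dy -12.0 dz -12.9
theta 1.50 dy -27.8 dz -18.6
theta 1.40 dy -44.1 dz -22.6
theta 1.30 dy -60.7 dz -25.0
theta 1.20 dy -77.5 dz -25.8
theta 1.10 dy -94.3 dz -24.8
theta 1.00 dy -110.9 dz -22.2
theta 0.90 dy -127.1 dz -18.0
theta 0.80 dy -142.8 dz -12.1
```

```bash
python3 -m pendant '[{"translation":[0,0,0],"twist":[0,0,0],"grip":-0.6},{"translation":[0,0,0],"twist":[0,0,0],"grip":-0.6},{"translation":[0,0,-7],"twist":[0,0,0],"grip":-0.6},{"translation":[0,0,0],"twist":[0,0,0],"grip":-0.6},{"translation":[0,0,0],"twist":[0,0,0],"grip":-1},{"translation":[0,0,0],"twist":[0,0,0],"grip":-1},{"translation":[0,0,0],"twist":[0,0,0],"grip":-1},{"translation":[0,0,0],"twist":[0,0,0],"grip":-1},{"translation":[0,0,0],"twist":[0,0,0],"grip":-1},{"translation":[0,0,0],"twist":[0,0,0],"grip":-1}]' 40
python3 -c "
from h import *
st(); lidplan(np.arange(1.6,0.75,-.1))"
```

```text
t: 58.9
tool_pos: [0.6814, 0.0231, 0.2076]
orientation: [2.126, 2.311, 0.001]
force: [-1.0, 0.1, -0.2]
opening: 0.0088
t 58.9 pos [0.6814 0.0231 0.2076] F [-1.   0.1 -0.2] op 0.0088
[[-0.083, 0.997, 0.001], [0.997, 0.083, -0.001], [-0.001, 0.001, -1.0]] q [-4.100e-02  3.550e-01  1.248e+00 -1.000e-03  1.538e+00 -1.240e-01]
r 170.9 theta 1.674
theta 1.60 dy -12.6 dz -2.6
theta 1.50 dy -28.4 dz -8.2
theta 1.40 dy -44.7 dz -12.3
theta 1.30 dy -61.3 dz -14.7
theta 1.20 dy -78.1 dz -15.4
theta 1.10 dy -94.9 dz -14.5
theta 1.00 dy -111.5 dz -11.9
theta 0.90 dy -127.7 dz -7.7
theta 0.80 dy -143.5 dz -1.8
```

Rows of about 0.1 rad each.

```bash
python3 -m pendant '[{"translation":[0,-12,-4],"twist":[0,0,0],"grip":-1},{"translation":[0,-16,-5],"twist":[0,0,0],"grip":-1},{"translation":[0,-16,-4],"twist":[0,0,0],"grip":-1},{"translation":[0,-17,-2],"twist":[0,0,0],"grip":-1},{"translation":[0,-17,-1],"twist":[0,0,0],"grip":-1},{"translation":[0,-17,1],"twist":[0,0,0],"grip":-1},{"translation":[0,-16,3],"twist":[0,0,0],"grip":-1},{"translation":[0,0,0],"twist":[0,0,0],"grip":-1},{"translation":[0,0,0],"twist":[0,0,0],"grip":-1},{"translation":[0,0,0],"twist":[0,0,0],"grip":-1}]'
python3 -c "
from h import *
st(); lidplan(np.arange(1.,0,-.1))"
```

```text
t: 59.9
tool_pos: [0.5824, 0.0148, 0.2278]
orientation: [2.106, 2.291, 0.044]
force: [-3.5, -0.4, 2.8]
opening: 0.0088
t 59.9 pos [0.5824 0.0148 0.2278] F [-3.5 -0.4  2.8] op 0.0088
[[-0.084, 0.996, 0.041], [0.996, 0.084, 0.001], [-0.002, 0.041, -0.999]] q [-0.065  0.038  1.57   0.004  1.493 -0.149]
r 174.2 theta 1.078
theta 1.00 dy -12.1 dz 8.3
theta 0.90 dy -28.4 dz 12.6
theta 0.80 dy -44.1 dz 18.4
theta 0.70 dy -59.2 dz 25.8
theta 0.60 dy -73.5 dz 34.7
theta 0.50 dy -86.8 dz 44.9
theta 0.40 dy -99.0 dz 56.4
theta 0.30 dy -110.0 dz 69.1
theta 0.20 dy -119.7 dz 82.8
theta 0.10 dy -128.0 dz 97.5
```

```bash
python3 -m pendant '[{"translation":[0,-12,7],"twist":[0.02,0,0],"grip":-1},{"translation":[0,-16,5],"twist":[0.015,0,0],"grip":-1},{"translation":[0,-16,6],"twist":[0.01,0,0],"grip":-1},{"translation":[0,-15,7.5],"twist":[0.005,0,0],"grip":-1},{"translation":[0,-14,9],"twist":[0,0,0],"grip":-1},{"translation":[0,-13,10],"twist":[0,0,0],"grip":-1},{"translation":[0,-12,11],"twist":[0,0,0],"grip":-1},{"translation":[0,0,0],"twist":[0,0,0],"grip":-1},{"translation":[0,0,0],"twist":[0,0,0],"grip":-1},{"translation":[0,0,0],"twist":[0,0,0],"grip":-1}]'
python3 -c "
from h import *
st(); lidplan(np.arange(.5,-.05,-.1))"
```

```text
t: 60.9
tool_pos: [0.5011, 0.0081, 0.1921]
orientation: [2.109, 2.298, 0.028]
force: [-4.0, 0.2, 2.7]
opening: 0.0086
t 60.9 pos [0.5011 0.0081 0.1921] F [-4.   0.2  2.7] op 0.0086
[[-0.086, 0.996, 0.029], [0.996, 0.086, -0.002], [-0.004, 0.029, -1.0]] q [-8.700e-02 -1.570e-01  1.822e+00  1.000e-03  1.448e+00 -1.730e-01]
r 172.0 theta 0.558
theta 0.50 dy -5.1 dz 9.2
theta 0.40 dy -17.4 dz 20.7
theta 0.30 dy -28.4 dz 33.4
theta 0.20 dy -38.1 dz 47.1
theta 0.10 dy -46.3 dz 61.7
theta 0.00 dy -53.1 dz 77.1
```

```bash
python3 -m pendant '[{"translation":[0,-7,9],"twist":[0.015,0,0],"grip":-1},{"translation":[0,-12,11],"twist":[0.01,0,0],"grip":-1},{"translation":[0,-11,13],"twist":[0,0,0],"grip":-1},{"translation":[0,-9,14],"twist":[0,0,0],"grip":-1},{"translation":[0,-8,14],"twist":[0,0,0],"grip":-1},{"translation":[0,-4,7],"twist":[0,0,0],"grip":-1},{"translation":[0,0,0],"twist":[0,0,0],"grip":-1},{"translation":[0,0,0],"twist":[0,0,0],"grip":-1},{"translation":[0,0,0],"twist":[0,0,0],"grip":-1},{"translation":[0,0,0],"twist":[0,0,0],"grip":-1}]'
python3 -c "
from h import *
st(); lidplan([.1,0])"
```

```text
t: 61.9
tool_pos: [0.4523, 0.004, 0.1309]
orientation: [2.12, 2.312, -0.001]
force: [-3.7, -0.8, -0.5]
opening: 0.0087
t 61.9 pos [0.4523 0.004  0.1309] F [-3.7 -0.8 -0.5] op 0.0087
[[-0.087, 0.996, 0.003], [0.996, 0.087, -0.003], [-0.004, 0.003, -1.0]] q [-0.102 -0.224  1.994 -0.003  1.369 -0.188]
r 170.6 theta 0.096
theta 0.10 dy 2.6 dz 0.6
theta 0.00 dy -4.2 dz 16.0
```

```bash
python3 -m pendant '[{"translation":[0,-2,7],"twist":[0,0,0],"grip":-1},{"translation":[0,-2,7],"twist":[0,0,0],"grip":-1},{"translation":[0,0,4],"twist":[0,0,0],"grip":-1},{"translation":[0,0,4],"twist":[0,0,0],"grip":-1},{"translation":[0,0,4],"twist":[0,0,0],"grip":-1},{"translation":[0,0,3],"twist":[0,0,0],"grip":-1},{"translation":[0,0,0],"twist":[0,0,0],"grip":-1},{"translation":[0,0,0],"twist":[0,0,0],"grip":-1},{"translation":[0,0,0],"twist":[0,0,0],"grip":-1},{"translation":[0,0,0],"twist":[0,0,0],"grip":-1}]'
python3 -c "
from h import *
st(); lidplan([.1,0])"
```

```text
t: 62.9
tool_pos: [0.4464, 0.0034, 0.1168]
orientation: [-2.121, -2.317, 0.011]
force: [-2.7, 0.7, 1.7]
opening: 0.0085
t 62.9 pos [0.4464 0.0034 0.1168] F [-2.7  0.7  1.7] op 0.0085
[[-0.088, 0.996, -0.005], [0.996, 0.088, -0.005], [-0.004, -0.006, -1.0]] q [-0.103 -0.218  2.015 -0.005  1.349 -0.19 ]
r 170.3 theta 0.006
theta 0.10 dy 8.5 dz -13.6
theta 0.00 dy 1.7 dz 1.8
```

```bash
python3 -m pendant '[{"translation":[0,0,5],"twist":[0,0,0],"grip":-1},{"translation":[0,0,6],"twist":[0,0,0],"grip":-1},{"translation":[0,0,7],"twist":[0,0,0],"grip":-1},{"translation":[0,0,7],"twist":[0,0,0],"grip":-1},{"translation":[0,0,7],"twist":[0,0,0],"grip":-1},{"translation":[0,0,7],"twist":[0,0,0],"grip":-1},{"translation":[0,0,7],"twist":[0,0,0],"grip":-1},{"translation":[0,0,7],"twist":[0,0,0],"grip":-1},{"translation":[0,0,7],"twist":[0,0,0],"grip":-1},{"translation":[0,0,7],"twist":[0,0,0],"grip":-1}]'
python3 -c "
from h import *
st(); lidplan([.1,0])"
```

```text
t: 63.9
tool_pos: [0.4466, -0.0016, 0.1034]
orientation: [2.117, 2.317, -0.03]
force: [-35.0, 0.8, 57.5]
opening: 0.0085
t 63.9 pos [ 0.4466 -0.0016  0.1034] F [-35.    0.8  57.5] op 0.0085
[[-0.09, 0.996, -0.01], [0.996, 0.09, -0.016], [-0.015, -0.012, -1.0]] q [-0.104 -0.197  2.023 -0.018  1.324 -0.189]
r 166.1 theta -0.070
theta 0.10 dy 8.7 dz -27.0
theta 0.00 dy 1.9 dz -11.6
```

Pressed down with 57 N, so the lid is shut. Easing off, releasing and rising, then measuring the lid and key head.

```bash
python3 -m pendant '[{"translation":[0,0,-3],"twist":[0,0,0],"grip":-1},{"translation":[0,0,0],"twist":[0,0,0],"grip":-0.6},{"translation":[0,0,0],"twist":[0,0,0],"grip":-0.55},{"translation":[0,0,-5],"twist":[0,0,0],"grip":-0.55},{"translation":[0,0,-20],"twist":[0,0,0],"grip":-0.55},{"translation":[0,0,-30],"twist":[0,0,0],"grip":-0.55},{"translation":[0,0,-40],"twist":[0,0,0],"grip":-0.55},{"translation":[0,0,-40],"twist":[0,0,0],"grip":-0.55},{"translation":[0,0,0],"twist":[0,0,0],"grip":-0.2},{"translation":[0,0,0],"twist":[0,0,0],"grip":-0.2}]' 30
python3 - <<'E'
from h import *
plan(.4895,.0075,.23,94.75)
p,d,i=grab("wrist");np.savez("w8.npz",p=p,d=d,M=i["cam_to_world"]);save(p,"w8.png");head(p,d,i,.184,(.16,.2))
P=pts(d,i);a=(P[...,0]>.46)&(P[...,0]<.60)&(P[...,1]>.06)&(P[...,1]<.11)&(P[...,2]>.08)&(P[...,2]<.13);q=P[a];print(len(q))
for x in np.arange(.45,.6,.03):
    b=a&(abs(P[...,0]-x)<.012); print(round(x,2),np.median(P[b][:,2]) if b.any() else None)
E
```

```text
t: 64.9
tool_pos: [0.4496, 0.0007, 0.2472]
orientation: [2.115, 2.314, -0.025]
force: [0.2, -0.3, -0.9]
opening: 0.033
t 64.9 pos [0.4496 0.0007 0.2472] F [ 0.2 -0.3 -0.9] op 0.033
[[-0.09, 0.996, -0.006], [0.996, 0.09, -0.016], [-0.016, -0.007, -1.0]] q [-0.099 -0.291  1.836 -0.017  1.601 -0.189]
yaw 95.1 shift now [ 3.5 40.5 16.8] shift after turn [ 3.5 40.4 17.2] twist [-0.007  0.016  0.007]
head top [(494.1, 8.5, 41.8, 18.3, np.float32(84.8), (372, 202))]
pts mean [0.4953 0.0087 0.1806] x [0.4898 0.5025] y [-0.0095  0.0258] n 976
7014
0.45 0.10521095005900616
0.48 0.1045431860511887
0.51 0.10345149113787983
0.54 0.10236798950487652
0.57 0.10133828358811031
```

View pics/w8.png

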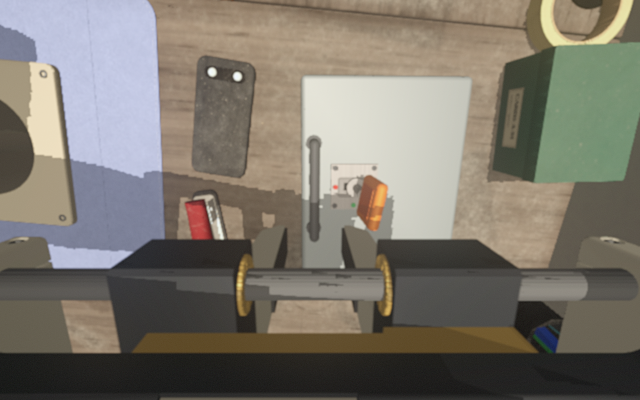

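The wrist view shows the lid closed, with the handle at column 314 and the key head at (372,203) leaning a little. Depth suggests a slight slope, so I'm comparing it with the shut lid seen earlier.

Run:
```python
from h import *
def fit(n,cam="wrist"):
    z=np.load(n);i=robot.camera_info(cam)
    if "M" in z: i["cam_to_world"]=z["M"]
    P=pts(z["d"],i);a=np.radians(4.75);c=np.array([np.cos(a),np.sin(a)]);v=np.array([-c[1],c[0]])
    L=P[...,:2]-[.519,.0095]; X=L@c;Y=L@v
    for nm,m in(("lid",(abs(X)<.075)&(abs(Y)<.1)&~((X<.0)&(abs(Y)<.06))&(abs(P[...,2]-.1)<.02)),("desk",(abs(P[...,2])<.012)&((abs(X)>.09)|(abs(Y)>.115))&(abs(X)<.2)&(abs(Y)<.25))):
        A=np.c_[X[m],Y[m],np.ones(m.sum())];k=np.linalg.lstsq(A,P[m][:,2],rcond=None)[0];print(n,nm,m.sum(),np.round(k,4))
fit("w2.npz");fit("w8.npz");fit("top0.npz","top")
p,d=robot.read_camera("top");np.savez("top2.npz",p=p,d=d);fit("top2.npz","top")
p,d=robot.read_camera("side");np.savez("side3.npz",p=p,d=d);fit("side3.npz","side");fit("side0.npz","side")
```

```text
w2.npz lid 22995 [0.0002 0.0012 0.1003]
w2.npz desk 47155 [-0.0012  0.0016 -0.0007]
w8.npz lid 14956 [-0.0355  0.0013  0.1033]
w8.npz desk 45559 [-0.0059  0.0016 -0.0003]
top0.npz lid 2325 [0.0023 0.0013 0.1017]
top0.npz desk 12929 [-0.0013  0.0017  0.0008]
top2.npz lid 555 [-0.0324  0.0013  0.1049]
top2.npz desk 11895 [0.0003 0.0009 0.0006]
side3.npz lid 928 [-0.0324 -0.0004  0.1027]
side3.npz desk 6529 [-0.0024 -0.0008 -0.0008]
side0.npz lid 984 [-0.0024 -0.0009  0.0998]
side0.npz desk 6104 [-0.0024 -0.0002 -0.0003]
```

The lid is still raised about 0.03 rad (roughly 5 mm at the front), probably pulled up on release. I'll press the bar down from above with shut fingers.

```bash
python3 -m pendant '[{"translation":[2,-2,0],"twist":[-0.007,0.016,0],"grip":-1},{"translation":[0,0,20],"twist":[0,0,0],"grip":-1},{"translation":[0,0,25],"twist":[0,0,0],"grip":-1},{"translation":[0,0,25],"twist":[0,0,0],"grip":-1},{"translation":[0,0,15],"twist":[0,0,0],"grip":-1},{"translation":[0,0,3],"twist":[0,0,0],"grip":-1},{"translation":[0,0,0],"twist":[0,0,0],"grip":-1},{"translation":[0,0,0],"twist":[0,0,0],"grip":-1},{"translation":[0,0,0],"twist":[0,0,0],"grip":-1},{"translation":[0,0,0],"twist":[0,0,0],"grip":-1}]'
python3 -c "
from h import *
plan(.4475,.004,.135,94.75)"
```

```text
t: 66.05
tool_pos: [0.4417, 0.0036, 0.1494]
orientation: [-2.112, -2.308, 0.002]
force: [-0.8, 0.8, -0.4]
opening: 0.0004
t 66.05 pos [0.4417 0.0036 0.1494] F [-0.8  0.8 -0.4] op 0.0004
[[-0.089, 0.996, -0.01], [0.996, 0.089, 0.008], [0.008, -0.01, -1.0]] q [-0.113 -0.258  1.987  0.006  1.424 -0.203]
yaw 95.1 shift now [-0.3  5.9 14.4] shift after turn [-0.1  5.8 14.4] twist [-0.01  -0.008  0.006]
```

```bash
python3 -m pendant '[{"translation":[0,5,0],"twist":[-0.01,-0.008,0],"grip":-1},{"translation":[0,1,0],"twist":[0,0,0],"grip":-1},{"translation":[0,0,5],"twist":[0,0,0],"grip":-1},{"translation":[0,0,5],"twist":[0,0,0],"grip":-1},{"translation":[0,0,4],"twist":[0,0,0],"grip":-1},{"translation":[0,0,4],"twist":[0,0,0],"grip":-1},{"translation":[0,0,4],"twist":[0,0,0],"grip":-1},{"translation":[0,0,4],"twist":[0,0,0],"grip":-1},{"translation":[0,0,4],"twist":[0,0,0],"grip":-1},{"translation":[0,0,4],"twist":[0,0,0],"grip":-1}]'
python3 -c "
from h import *
plan(.4475,.004,.135,94.75)"
```

```text
t: 67.05
tool_pos: [0.4505, 0.0041, 0.1356]
orientation: [2.115, 2.315, 0.004]
force: [-22.3, 2.0, 39.5]
opening: 0.0003
t 67.05 pos [0.4505 0.0041 0.1356] F [-22.3   2.   39.5] op 0.0003
[[-0.09, 0.996, 0.006], [0.996, 0.09, -0.002], [-0.002, 0.006, -1.0]] q [-1.040e-01 -2.380e-01  1.996e+00 -1.000e-03  1.377e+00 -1.940e-01]
yaw 95.2 shift now [ 0.1 -3.   0.6] shift after turn [ 0.1 -3.   0.6] twist [0.006 0.002 0.007]
```

```bash
python3 -m pendant '[{"translation":[0,0,-10],"twist":[0,0,0],"grip":-1},{"translation":[0,0,-25],"twist":[0,0,0],"grip":-1},{"translation":[0,0,-35],"twist":[0,0,0],"grip":-1},{"translation":[0,0,-30],"twist":[0,0,0],"grip":-0.2},{"translation":[0,0,0],"twist":[0,0,0],"grip":-0.2},{"translation":[0,0,0],"twist":[0,0,0],"grip":-0.2},{"translation":[0,0,0],"twist":[0,0,0],"grip":-0.2},{"translation":[0,0,0],"twist":[0,0,0],"grip":-0.2},{"translation":[0,0,0],"twist":[0,0,0],"grip":-0.2},{"translation":[0,0,0],"twist":[0,0,0],"grip":-0.2}]'
cat >> h.py <<'E'
def lidfit(P):
    a=np.radians(4.75);c=np.array([np.cos(a),np.sin(a)]);v=np.array([-c[1],c[0]])
    L=P[...,:2]-[.519,.0095]; X=L@c;Y=L@v
    m=(abs(X)<.075)&(abs(Y)<.1)&~((X<.0)&(abs(Y)<.06))&(abs(P[...,2]-.1)<.02)
    A=np.c_[X[m],Y[m],np.ones(m.sum())];print("lid fit",m.sum(),np.round(np.linalg.lstsq(A,P[m][:,2],rcond=None)[0],4))
E
python3 - <<'E'
from h import *
plan(.4895,.0075,.22,94.75)
p,d,i=grab("wrist");np.savez("w9.npz",p=p,d=d,M=i["cam_to_world"]);m=head(p,d,i,.184,(.177,.2));lidfit(pts(d,i))
p,d,i=grab("side");lidfit(pts(d,i))
P=pts(np.load("w9.npz")["d"],dict(i,**robot.camera_info("wrist")))
E
```

```text
t: 68.05
tool_pos: [0.4471, 0.0045, 0.2338]
orientation: [-2.119, -2.319, 0.003]
force: [0.6, 0.6, -0.1]
opening: 0.0372
t 68.05 pos [0.4471 0.0045 0.2338] F [ 0.6  0.6 -0.1] op 0.0372
[[-0.09, 0.996, -0.002], [0.996, 0.09, -0.001], [-0.001, -0.002, -1.0]] q [-1.040e-01 -2.990e-01  1.866e+00 -1.000e-03  1.576e+00 -1.940e-01]
yaw 95.2 shift now [-0.9 42.5 13.7] shift after turn [-0.6 42.5 13.8] twist [-0.002  0.001  0.007]
head top [(492.6, 9.8, 35.1, 11.3, np.float32(84.7), (375, 212))]
pts mean [0.4935 0.0103 0.1822] x [0.4885 0.499 ] y [-0.0058  0.0252] n 562
lid fit 15076 [0.0002 0.0013 0.1002]
lid fit 948 [ 0.0017 -0.0011  0.0996]
```

The lid is now shut (slope 0.000). Next, gripping the key head centred over the keyway at yaw 85°.

```bash
python3 -m pendant '[{"translation":[-1,14,0],"twist":[0,0,0.06],"grip":-0.2},{"translation":[0,15,0],"twist":[0,0,0.06],"grip":-0.2},{"translation":[0,13,0],"twist":[0,0,0.058],"grip":-0.2},{"translation":[0,0,0],"twist":[0,0,0],"grip":-0.2},{"translation":[0,0,15],"twist":[0,0,0],"grip":-0.2},{"translation":[0,0,15],"twist":[0,0,0],"grip":-0.2},{"translation":[0,0,0],"twist":[0,0,0],"grip":-0.2},{"translation":[0,0,0],"twist":[0,0,0],"grip":-0.2},{"translation":[0,0,0],"twist":[0,0,0],"grip":-0.2},{"translation":[0,0,0],"twist":[0,0,0],"grip":-0.2}]'
python3 -c "
from h import *
plan(.490,.0073,.149,85)"
```

```text
t: 69.15
tool_pos: [0.4873, 0.005, 0.1991]
orientation: [-2.315, -2.118, 0.007]
force: [0.8, -0.6, 0.1]
opening: 0.0371
t 69.15 pos [0.4873 0.005  0.1991] F [ 0.8 -0.6  0.1] op 0.0371
[[0.089, 0.996, -0.005], [0.996, -0.089, -0.001], [-0.001, -0.005, -1.0]] q [-9.400e-02 -1.630e-01  1.814e+00 -1.000e-03  1.496e+00 -5.000e-03]
yaw 84.9 shift now [ 2.6  2.7 50. ] shift after turn [ 2.5  2.5 50.1] twist [-0.005  0.001 -0.002]
```

```bash
python3 -m pendant '[{"translation":[2.5,2.5,0],"twist":[-0.005,0,0],"grip":-0.2},{"translation":[0,0,0],"twist":[0,0,0],"grip":-0.2},{"translation":[0,0,12],"twist":[0,0,0],"grip":-0.2},{"translation":[0,0,15],"twist":[0,0,0],"grip":-0.2},{"translation":[0,0,12],"twist":[0,0,0],"grip":-0.2},{"translation":[0,0,5],"twist":[0,0,0],"grip":-0.2},{"translation":[0,0,0],"twist":[0,0,0],"grip":-0.2},{"translation":[0,0,0],"twist":[0,0,0],"grip":-0.2},{"translation":[0,0,0],"twist":[0,0,0],"grip":-0.2},{"translation":[0,0,0],"twist":[0,0,0],"grip":-0.2}]'
python3 -c "
from h import *
plan(.490,.0073,.148,85)"
```

```text
t: 70.15
tool_pos: [0.4902, 0.0075, 0.1512]
orientation: [2.317, 2.12, -0.001]
force: [0.5, -0.2, -0.6]
opening: 0.037
t 70.15 pos [0.4902 0.0075 0.1512] F [ 0.5 -0.2 -0.6] op 0.037
[[0.088, 0.996, 0.0], [0.996, -0.088, -0.001], [-0.001, 0.0, -1.0]] q [-8.900e-02 -1.280e-01  1.871e+00 -1.000e-03  1.398e+00  0.000e+00]
yaw 84.9 shift now [-0.2 -0.2  3.2] shift after turn [-0.2 -0.2  3.2] twist [ 0.     0.001 -0.001]
```

```bash
python3 -m pendant '[{"translation":[0,0,3],"twist":[0,0,0],"grip":-0.2},{"translation":[0,0,0],"twist":[0,0,0],"grip":-1},{"translation":[0,0,0],"twist":[0,0,0],"grip":-1},{"translation":[0,0,0],"twist":[0,0,0],"grip":-1},{"translation":[0,0,0],"twist":[0,0,0],"grip":-1},{"translation":[0,0,0],"twist":[0,0,0],"grip":-1},{"translation":[0,0,0],"twist":[0,0,0],"grip":-1},{"translation":[0,0,0],"twist":[0,0,0],"grip":-1},{"translation":[0,0,0],"twist":[0,0,0],"grip":-1},{"translation":[0,0,0],"twist":[0,0,0],"grip":-1}]' 35
python3 -m pendant '[{"translation":[0,0,0],"twist":[0,0,0.12],"grip":-1},{"translation":[0,0,0],"twist":[0,0,0.12],"grip":-1},{"translation":[0,0,0],"twist":[0,0,0.12],"grip":-1},{"translation":[0,0,0],"twist":[0,0,0.12],"grip":-1},{"translation":[0,0,0],"twist":[0,0,0.12],"grip":-1},{"translation":[0,0,0],"twist":[0,0,0.12],"grip":-1},{"translation":[0,0,0],"twist":[0,0,0.12],"grip":-1},{"translation":[0,0,0],"twist":[0,0,0.12],"grip":-1},{"translation":[0,0,0],"twist":[0,0,0.12],"grip":-1},{"translation":[0,0,0],"twist":[0,0,0],"grip":-1}]'
python3 -c "
from h import *
plan(.490,.0073,.148,-4)
print(robot.read_state()['wrist_torque'])"
```

```text
t: 71.15
tool_pos: [0.4893, 0.0076, 0.1491]
orientation: [-2.317, -2.121, 0.003]
force: [-1.6, 0.5, 1.3]
opening: 0.0099
t: 72.15
tool_pos: [0.4894, 0.0069, 0.149]
orientation: [3.089, 0.561, -0.003]
force: [-0.7, -1.0, 1.5]
opening: 0.0097
t 72.15 pos [0.4894 0.0069 0.149 ] F [-0.7 -1.   1.5] op 0.0097
[[0.936, 0.352, -0.002], [0.352, -0.936, -0.002], [-0.003, 0.001, -1.0]] q [-0.089 -0.126  1.874 -0.002  1.396  1.123]
yaw 20.6 shift now [ 0.7 -0.1  1. ] shift after turn [ 0.6 -0.4  1. ] twist [0.002 0.002 0.429]
[0.04729042 0.32952387 0.03411471]
```

```bash
python3 -m pendant '[{"translation":[0,0,0],"twist":[0,0,0.09],"grip":-1},{"translation":[0,0,0],"twist":[0,0,0.09],"grip":-1},{"translation":[0,0,0],"twist":[0,0,0.09],"grip":-1},{"translation":[0,0,0],"twist":[0,0,0.09],"grip":-1},{"translation":[0,0,0],"twist":[0,0,0.09],"grip":-1},{"translation":[0,0,0],"twist":[0,0,0.07],"grip":-1},{"translation":[0,0,0],"twist":[0,0,0.05],"grip":-1},{"translation":[0,0,0],"twist":[0,0,0],"grip":-1},{"translation":[0,0,0],"twist":[0,0,0],"grip":-1},{"translation":[0,0,0],"twist":[0,0,0],"grip":-1}]'
python3 -c "
from h import *
plan(.490,.0073,.148,4.7)
print(robot.read_state()['wrist_torque'])"
```

```text
t: 73.15
tool_pos: [0.4893, 0.0066, 0.149]
orientation: [3.123, -0.3, -0.003]
force: [-0.2, -0.5, 0.6]
opening: 0.0104
t 73.15 pos [0.4893 0.0066 0.149 ] F [-0.2 -0.5  0.6] op 0.0104
[[0.982, -0.19, -0.002], [-0.19, -0.982, -0.004], [-0.001, 0.004, -1.0]] q [-0.088 -0.126  1.873 -0.004  1.396  1.675]
yaw -11.0 shift now [ 0.5 -0.8  1. ] shift after turn [ 0.7 -0.6  1. ] twist [ 0.004  0.002 -0.274]
[-0.00450667  0.3037488   0.66533071]
```

The hard stop (0.67 N·m) says it's locked. Turning back to the slot direction and lifting gently.

```bash
python3 -m pendant '[{"translation":[0,0,0],"twist":[0,0,-0.09],"grip":-1},{"translation":[0,0,0],"twist":[0,0,-0.09],"grip":-1},{"translation":[0,0,0],"twist":[0,0,-0.08],"grip":-1},{"translation":[0,0,0],"twist":[0,0,0],"grip":-1},{"translation":[0,0,0],"twist":[0,0,0],"grip":-1},{"translation":[0,0,0],"twist":[0,0,0],"grip":-1},{"translation":[0,0,0],"twist":[0,0,0],"grip":-1},{"translation":[0,0,0],"twist":[0,0,0],"grip":-1},{"translation":[0,0,0],"twist":[0,0,0],"grip":-1},{"translation":[0,0,0],"twist":[0,0,0],"grip":-1}]'
python3 -c "
from h import *
plan(.490,.0073,.148,4.7)
print(robot.read_state()['wrist_torque'])"
```

```text
t: 74.15
tool_pos: [0.4897, 0.0066, 0.1491]
orientation: [3.136, 0.122, -0.002]
force: [-1.2, -0.2, 0.4]
opening: 0.0098
t 74.15 pos [0.4897 0.0066 0.1491] F [-1.2 -0.2  0.4] op 0.0098
[[0.997, 0.078, -0.001], [0.078, -0.997, -0.003], [-0.002, 0.003, -1.0]] q [-0.089 -0.126  1.873 -0.003  1.396  1.405]
yaw 4.4 shift now [ 0.4 -0.7  1.1] shift after turn [ 0.4 -0.7  1.1] twist [ 0.003  0.002 -0.004]
[ 0.00280482  0.28236775 -0.0010946 ]
```

```bash
python3 -m pendant '[{"translation":[0,0,-4],"twist":[0,0,0],"grip":-1},{"translation":[0,0,-4],"twist":[0,0,0],"grip":-1},{"translation":[0,0,-6],"twist":[0,0,0],"grip":-1},{"translation":[0,0,-8],"twist":[0,0,0],"grip":-1},{"translation":[0,0,-10],"twist":[0,0,0],"grip":-1},{"translation":[0,0,0],"twist":[0,0,0],"grip":-1},{"translation":[0,0,0],"twist":[0,0,0],"grip":-1},{"translation":[0,0,0],"twist":[0,0,0],"grip":-1},{"translation":[0,0,0],"twist":[0,0,0],"grip":-1},{"translation":[0,0,0],"twist":[0,0,0],"grip":-1}]'
python3 -c "
from h import *
plan(.490,.0073,.25,4.7)"
```

```text
t: 75.15
tool_pos: [0.4906, 0.0066, 0.1846]
orientation: [3.136, 0.121, 0.001]
force: [0.4, 0.2, -0.7]
opening: 0.0099
t 75.15 pos [0.4906 0.0066 0.1846] F [ 0.4  0.2 -0.7] op 0.0099
[[0.997, 0.077, 0.001], [0.077, -0.997, -0.003], [0.001, 0.003, -1.0]] q [-0.089 -0.152  1.831 -0.003  1.462  1.405]
yaw 4.4 shift now [ -0.4  -0.5 -65.4] shift after turn [ -0.5  -0.7 -65.4] twist [ 0.003 -0.001 -0.005]
```

```bash
python3 -m pendant '[{"translation":[0,0,-15],"twist":[0,0,0],"grip":-1},{"translation":[0,0,-25],"twist":[0,0,0],"grip":-1},{"translation":[0,0,-25],"twist":[0,0,0],"grip":-1},{"translation":[0,0,0],"twist":[0,0,0],"grip":-1},{"translation":[0,0,0],"twist":[0,0,0],"grip":-1},{"translation":[0,0,0],"twist":[0,0,0],"grip":-1},{"translation":[0,0,0],"twist":[0,0,0],"grip":-1},{"translation":[0,0,0],"twist":[0,0,0],"grip":-1},{"translation":[0,0,0],"twist":[0,0,0],"grip":-1},{"translation":[0,0,0],"twist":[0,0,0],"grip":-1}]'
python3 -c "
from h import *
path(.42,.38,.25,11.3,10)
p,d,i=grab('wrist');save(p,'w10.png');lidfit(pts(d,i))"
```

```text
t: 76.15
tool_pos: [0.488, 0.0071, 0.2499]
orientation: [3.137, 0.121, -0.01]
force: [1.2, -0.4, -1.0]
opening: 0.0097
t 76.15 pos [0.488  0.0071 0.2499] F [ 1.2 -0.4 -1. ] op 0.0097
[[0.997, 0.077, -0.006], [0.077, -0.997, -0.002], [-0.006, 0.002, -1.0]] q [-0.088 -0.181  1.738 -0.003  1.591  1.405]
yaw 4.4 dist 379 tilt [-0.006 -0.002] twist z/row -0.012
0 [ -4. -38.  -0.]
1 [ -3. -38.  -0.]
2 [ -3. -38.  -0.]
3 [ -3. -38.  -0.]
4 [ -2. -38.  -0.]
5 [ -2. -38.  -0.]
6 [ -1. -38.  -0.]
7 [ -1. -38.  -0.]
8 [ -0. -38.  -0.]
9 [  0. -38.  -0.]
lid fit 19607 [0.0003 0.0013 0.1003]
```

View pics/w10.png

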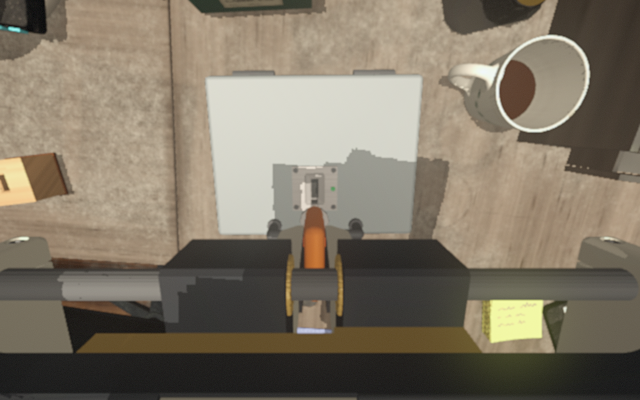

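The wrist view shows the key in the fingers (315,235). The keyway (315,188) is back along the chest's x, which means locked, and the lid is flat. Going to the stand.

```bash
python3 -m pendant '[{"translation":[-4,-30,-1],"twist":[0,0,-0.012],"grip":-1},{"translation":[-3,-38,-1],"twist":[0,0,-0.012],"grip":-1},{"translation":[-3,-38,-1],"twist":[0,0,-0.012],"grip":-1},{"translation":[-3,-38,-1],"twist":[0,0,-0.012],"grip":-1},{"translation":[-2,-38,-1],"twist":[0,0,-0.012],"grip":-1},{"translation":[-2,-38,-1],"twist":[0,0,-0.012],"grip":-1},{"translation":[-1,-38,-1],"twist":[0,0,-0.012],"grip":-1},{"translation":[-1,-38,-1],"twist":[0,0,-0.012],"grip":-1},{"translation":[0,-38,-1],"twist":[0,0,-0.012],"grip":-1},{"translation":[0,-38,0],"twist":[0,0,-0.012],"grip":-1}]'
python3 -m pendant '[{"translation":[0,0,0],"twist":[0,0,0],"grip":-1},{"translation":[0,0,0],"twist":[0,0,0],"grip":-1},{"translation":[0,0,0],"twist":[0,0,0],"grip":-1},{"translation":[0,0,0],"twist":[0,0,0],"grip":-1},{"translation":[0,0,0],"twist":[0,0,0],"grip":-1},{"translation":[0,0,0],"twist":[0,0,0],"grip":-1},{"translation":[0,0,0],"twist":[0,0,0],"grip":-1},{"translation":[0,0,0],"twist":[0,0,0],"grip":-1},{"translation":[0,0,0],"twist":[0,0,0],"grip":-1},{"translation":[0,0,0],"twist":[0,0,0],"grip":-1}]'
python3 - <<'E'
from h import *
plan(.454,.396,.2,11.3)
p,d,i=grab("wrist");np.savez("w11.npz",p=p,d=d,M=i["cam_to_world"]);save(p,"w11.png")
P=pts(d,i);Z=P[...,2];m=(Z>.044)&(Z<.056)&(P[...,0]>.4)&(P[...,0]<.5)&(P[...,1]>.34)&(P[...,1]<.45)
print("stand",wrect(cv2.morphologyEx(m.astype(np.uint8),cv2.MORPH_CLOSE,np.ones((9,9))),i,.05,100))
g=cv2.cvtColor(p,cv2.COLOR_RGB2GRAY);x,y,w,h=cv2.boundingRect(m.astype(np.uint8));b=np.zeros_like(m);b[y+8:y+h-8,x+8:x+w-8]=1
for t in(50,70,90,110):print("slot",t,wrect(b&(g<t),i,.049,15))
E
```

```text
t: 77.2
tool_pos: [0.4183, 0.3827, 0.2571]
orientation: [3.124, 0.302, -0.01]
force: [0.2, 0.4, 0.3]
opening: 0.0094
t: 78.2
tool_pos: [0.4181, 0.3828, 0.2564]
orientation: [3.123, 0.302, -0.012]
force: [-0.5, -0.0, 0.3]
opening: 0.0099
t 78.2 pos [0.4181 0.3828 0.2564] F [-0.5 -0.   0.3] op 0.0099
[[0.981, 0.192, -0.007], [0.192, -0.981, -0.004], [-0.008, 0.003, -1.0]] q [6.500e-01 3.600e-02 1.519e+00 1.000e-03 1.594e+00 2.028e+00]
yaw 11.0 shift now [38.2 -6.3 56.1] shift after turn [37.8 -5.9 56.4] twist [ 0.003  0.008 -0.004]
stand [(452.9, 395.3, 66.0, 55.1, np.float32(101.0), (308, 148))]
slot 50 []
slot 70 []
slot 90 []
slot 110 []
```

```bash
python3 -m pendant '[{"translation":[18,-3,0],"twist":[0,0.008,-0.004],"grip":-1},{"translation":[18,-3,0],"twist":[0,0,0],"grip":-1},{"translation":[1,0,0],"twist":[0,0,0],"grip":-1},{"translation":[0,0,15],"twist":[0,0,0],"grip":-1},{"translation":[0,0,30],"twist":[0,0,0],"grip":-1},{"translation":[0,0,30],"twist":[0,0,0],"grip":-1},{"translation":[0,0,20],"twist":[0,0,0],"grip":-1},{"translation":[0,0,0],"twist":[0,0,0],"grip":-1},{"translation":[0,0,0],"twist":[0,0,0],"grip":-1},{"translation":[0,0,0],"twist":[0,0,0],"grip":-1}]'
python3 -c "
from h import *
plan(.4542,.3963,.13,11.3)"
```

```text
t: 79.25
tool_pos: [0.4497, 0.3951, 0.1548]
orientation: [3.122, 0.311, -0.003]
force: [0.0, -0.4, -1.0]
opening: 0.0097
t 79.25 pos [0.4497 0.3951 0.1548] F [ 0.  -0.4 -1. ] op 0.0097
[[0.98, 0.198, -0.002], [0.198, -0.98, -0.004], [-0.002, 0.003, -1.0]] q [ 6.370e-01  1.670e-01  1.565e+00 -2.000e-03  1.413e+00  2.009e+00]
yaw 11.4 shift now [ 4.7 -0.4 24.8] shift after turn [ 4.7 -0.3 24.8] twist [0.003 0.002 0.002]
```

Key bottom is about 84 mm up. Correcting x, then lowering to just above the slot (TCP 0.126).

```bash
python3 -m pendant '[{"translation":[4.5,0,0],"twist":[0.003,0.002,0],"grip":-1},{"translation":[0,0,0],"twist":[0,0,0],"grip":-1},{"translation":[0,0,10],"twist":[0,0,0],"grip":-1},{"translation":[0,0,10],"twist":[0,0,0],"grip":-1},{"translation":[0,0,5],"twist":[0,0,0],"grip":-1},{"translation":[0,0,0],"twist":[0,0,0],"grip":-1},{"translation":[0,0,0],"twist":[0,0,0],"grip":-1},{"translation":[0,0,0],"twist":[0,0,0],"grip":-1},{"translation":[0,0,0],"twist":[0,0,0],"grip":-1},{"translation":[0,0,0],"twist":[0,0,0],"grip":-1}]'
python3 -c "
from h import *
plan(.4542,.3963,.091,11.3)"
```

```text
t: 80.25
tool_pos: [0.4564, 0.3975, 0.1317]
orientation: [-3.123, -0.312, -0.008]
force: [-1.0, -0.6, -1.1]
opening: 0.0101
t 80.25 pos [0.4564 0.3975 0.1317] F [-1.  -0.6 -1.1] op 0.0101
[[0.98, 0.198, 0.005], [0.198, -0.98, 0.004], [0.006, -0.003, -1.0]] q [ 0.632  0.193  1.579 -0.     1.363  2.004]
yaw 11.4 shift now [-2.6  0.9 40.7] shift after turn [-2.4  0.8 40.7] twist [-0.003 -0.006  0.002]
```

```bash
python3 -m pendant '[{"translation":[-2.2,0.8,0],"twist":[-0.003,-0.006,0],"grip":-1},{"translation":[0,0,0],"twist":[0,0,0],"grip":-1},{"translation":[0,0,5],"twist":[0,0,0],"grip":-1},{"translation":[0,0,5],"twist":[0,0,0],"grip":-1},{"translation":[0,0,5],"twist":[0,0,0],"grip":-1},{"translation":[0,0,5],"twist":[0,0,0],"grip":-1},{"translation":[0,0,4],"twist":[0,0,0],"grip":-1},{"translation":[0,0,0],"twist":[0,0,0],"grip":-1},{"translation":[0,0,0],"twist":[0,0,0],"grip":-1},{"translation":[0,0,0],"twist":[0,0,0],"grip":-1}]'
python3 -c "
from h import *
plan(.4542,.3963,.091,11.3)"
```

```text
t: 81.25
tool_pos: [0.454, 0.396, 0.1052]
orientation: [3.125, 0.312, -0.002]
force: [0.1, 0.0, -0.3]
opening: 0.0101
t 81.25 pos [0.454  0.396  0.1052] F [ 0.1  0.  -0.3] op 0.0101
[[0.98, 0.198, -0.001], [0.198, -0.98, -0.001], [-0.001, 0.001, -1.0]] q [ 0.632  0.218  1.602 -0.     1.324  2.004]
yaw 11.4 shift now [ 0.3 -0.2 14.2] shift after turn [ 0.3 -0.2 14.2] twist [0.001 0.001 0.002]
```

Sliding in freely; 14 mm more, plus a light press.

```bash
python3 -m pendant '[{"translation":[0,0,5],"twist":[0,0,0],"grip":-1},{"translation":[0,0,4],"twist":[0,0,0],"grip":-1},{"translation":[0,0,4],"twist":[0,0,0],"grip":-1},{"translation":[0,0,3],"twist":[0,0,0],"grip":-1},{"translation":[0,0,3],"twist":[0,0,0],"grip":-1},{"translation":[0,0,3],"twist":[0,0,0],"grip":-1},{"translation":[0,0,0],"twist":[0,0,0],"grip":-1},{"translation":[0,0,0],"twist":[0,0,0],"grip":-1},{"translation":[0,0,0],"twist":[0,0,0],"grip":-1},{"translation":[0,0,0],"twist":[0,0,0],"grip":-1}]'
python3 -c "
from h import *
plan(.4542,.3963,.091,11.3)"
```

```text
t: 82.25
tool_pos: [0.4568, 0.397, 0.0904]
orientation: [-3.125, -0.312, -0.008]
force: [-0.2, 0.1, -0.7]
opening: 0.0099
t 82.25 pos [0.4568 0.397  0.0904] F [-0.2  0.1 -0.7] op 0.0099
[[0.98, 0.198, 0.005], [0.198, -0.98, 0.001], [0.005, -0.0, -1.0]] q [ 6.320e-01  2.330e-01  1.612e+00 -2.000e-03  1.291e+00  2.004e+00]
yaw 11.4 shift now [-2.7  0.1 -0.7] shift after turn [-2.7  0.1 -0.6] twist [-0.    -0.005  0.002]
```

```bash
python3 -m pendant '[{"translation":[-2,0,0],"twist":[0,-0.005,0],"grip":-1},{"translation":[0,0,2],"twist":[0,0,0],"grip":-1},{"translation":[0,0,3],"twist":[0,0,0],"grip":-1},{"translation":[0,0,3],"twist":[0,0,0],"grip":-1},{"translation":[0,0,3],"twist":[0,0,0],"grip":-1},{"translation":[0,0,3],"twist":[0,0,0],"grip":-1},{"translation":[0,0,0],"twist":[0,0,0],"grip":-1},{"translation":[0,0,0],"twist":[0,0,0],"grip":-1},{"translation":[0,0,0],"twist":[0,0,0],"grip":-1},{"translation":[0,0,0],"twist":[0,0,0],"grip":-1}]'
python3 -c "
from h import *
plan(.4542,.3963,.091,11.3)"
```

```text
t: 83.25
tool_pos: [0.4571, 0.397, 0.0898]
orientation: [-3.125, -0.313, -0.008]
force: [0.4, -0.7, 2.8]
opening: 0.0096
t 83.25 pos [0.4571 0.397  0.0898] F [ 0.4 -0.7  2.8] op 0.0096
[[0.98, 0.198, 0.005], [0.198, -0.98, 0.001], [0.005, -0.0, -1.0]] q [ 6.320e-01  2.350e-01  1.612e+00 -2.000e-03  1.291e+00  2.004e+00]
yaw 11.4 shift now [-3.   0.1 -1.2] shift after turn [-3.   0.1 -1.2] twist [-0.    -0.005  0.002]
```

Seated: it stops at 0.090, the same height as at the start. Releasing, rising and checking.

```bash
python3 -m pendant '[{"translation":[0,0,0],"twist":[0,0,0],"grip":-0.5},{"translation":[0,0,0],"twist":[0,0,0],"grip":-0.2},{"translation":[0,0,0],"twist":[0,0,0],"grip":-0.2},{"translation":[0,0,0],"twist":[0,0,0],"grip":-0.2},{"translation":[0,0,-15],"twist":[0,0,0],"grip":-0.2},{"translation":[0,0,-30],"twist":[0,0,0],"grip":-0.2},{"translation":[0,0,-40],"twist":[0,0,0],"grip":-0.2},{"translation":[0,0,-40],"twist":[0,0,0],"grip":-0.2},{"translation":[-20,0,-30],"twist":[0,0,0],"grip":-0.2},{"translation":[-40,0,-10],"twist":[0,0,0],"grip":-0.2}]'
python3 -m pendant '[{"translation":[-20,0,0],"twist":[0,0,0],"grip":-0.2},{"translation":[0,0,0],"twist":[0,0,0],"grip":-0.2},{"translation":[0,0,0],"twist":[0,0,0],"grip":-0.2},{"translation":[0,0,0],"twist":[0,0,0],"grip":-0.2},{"translation":[0,0,0],"twist":[0,0,0],"grip":-0.2},{"translation":[0,0,0],"twist":[0,0,0],"grip":-0.2},{"translation":[0,0,0],"twist":[0,0,0],"grip":-0.2},{"translation":[0,0,0],"twist":[0,0,0],"grip":-0.2},{"translation":[0,0,0],"twist":[0,0,0],"grip":-0.2},{"translation":[0,0,0],"twist":[0,0,0],"grip":-0.2}]'
python3 - <<'E'
from h import *
st();p,d,i=grab("wrist");save(p,"w12.png");head(p,d,i,.126,(.115,.14))
p,d,i=grab("side");save(p,"side4.png");P=pts(d,i);lidfit(P);head(p,d,i,.126,(.085,.14))
z=np.load("side0.npz");head(z["p"],z["d"],i,.126,(.085,.14))
p,d,i=grab("top");P=pts(d,i);lidfit(P);z=np.load("top0.npz");P0=pts(z["d"],i)
for Q in(P0,P):
    a=Q[145:180,385:425].reshape(-1,3);a=a[(a[:,2]>.085)&(a[:,2]<.105)];print("mug rim",np.round(a.mean(0),4),len(a))
drives()
E
```

```text
t: 84.25
tool_pos: [0.3971, 0.3835, 0.2616]
orientation: [3.125, 0.308, 0.0]
force: [0.2, 0.2, 0.2]
opening: 0.037
t: 85.25
tool_pos: [0.3781, 0.3801, 0.2675]
orientation: [-3.124, -0.308, -0.008]
force: [0.2, 0.9, 0.1]
opening: 0.0371
t 85.25 pos [0.3781 0.3801 0.2675] F [0.2 0.9 0.1] op 0.0371
[[0.981, 0.195, 0.005], [0.195, -0.981, 0.003], [0.005, -0.002, -1.0]] q [ 6.930e-01 -6.400e-02  1.599e+00 -1.000e-03  1.601e+00  2.067e+00]
head top [(452.7, 395.8, 37.5, 10.1, np.float32(11.2), (313, 115))]
pts mean [0.453  0.3957 0.1241] x [0.435  0.4704] y [0.3891 0.4025] n 388
lid fit 334 [-0.0008 -0.0008  0.0997]
head top [(439.7, 418.7, 57.8, 36.8, np.float32(118.7), (278, 272))]
pts mean [0.4513 0.3944 0.1082] x [0.4328 0.4689] y [0.3898 0.4057] n 211
head top [(439.9, 418.5, 57.4, 36.9, np.float32(118.7), (277, 272))]
pts mean [0.4532 0.3921 0.108 ] x [0.433  0.4704] y [0.3902 0.4048] n 212
lid fit 2308 [0.0026 0.0025 0.1017]
mug rim [ 0.6174 -0.225   0.0931] 207
mug rim [ 0.6155 -0.2269  0.093 ] 188
```

View pics/side4.png

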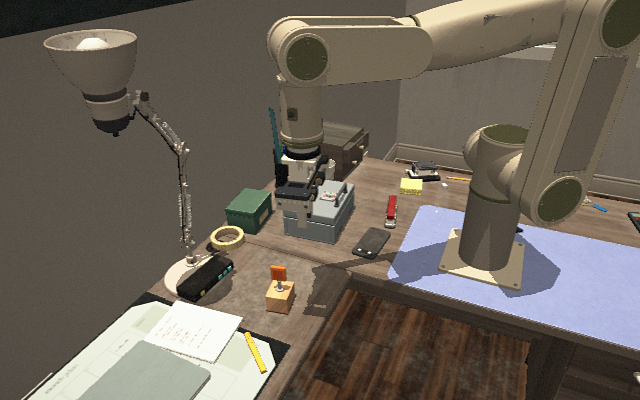

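The side view shows the key upright in its stand (278,280), the lid shut (335,200) and no drives left on the desk. Handing in.

```bash
python3 -c "
from plant import robot
print(robot.close_job())"
```

```text
the job is handed in; nothing more can be done
None
```

I handed the job in after about 85 s of robot time. All four backup drives were on the desk and are now in the chest, the lid is shut and locked, and the key is back in its stand.

**How it went**
- I unlocked the chest and opened the lid to about 1.68 rad. The drives went in as two flat stacks: green on red, and silver on blue.
- My first attempt at shutting the lid left it raised about 0.03 rad. I pressed the handle bar down again with about 40 N before locking.

**Last checks**
- **Lid:** flat at the height it had when first seen shut, with a slope of 0.003 rad or less in all three views.
- **Lock:** turned against its stop at 0.67 N·m. After that the key came out freely, and the keyway lay along the chest's x. The lock angle can't be read directly.
- **Key:** upright, with the head within about 1 mm of its starting place and at the same height.
- **Drives:** the final views show none left on the desk.
- **Mug:** the rim measures within about 2–3 mm of its starting place, which is camera noise at that range. The robot never went near it.

No check failed at the end.

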